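Re-rack the mast fittings in reverse order for refitting

TASK

The four mast fittings stand in a row in the grey trays on the plywood strip, in the order they came off. Move them all to the empty aluminium rack in the reverse order, ready for refitting: the fitting at the left end of the strip goes into the right end compartment, the next one beside it, and so on. Stand each one upright on the floor of its own compartment, set down gently and not dropped.

Things in the scene. Friction and masses are not known exactly. Their poses are not given: they have to be found in the camera images.
- insulator: Loose ribbed ceramic insulator, white, 70 mm tall: round foot 44 mm across and 9 mm high, one rib 42 mm across at 21 to 25 mm height, then a plain neck 28 mm across from 30 mm up to the top; a small dark bolt hole on top. About 0.16 kg. Starts in tray_insulator, any yaw. Origin: centre of its underside, z up when it stands.
- bushing: Loose flanged steel bushing, 60 mm tall, round: flange foot 46 mm across and 8 mm high, plain barrel 34 mm across above it, a wide dark bore (22 mm) seen on top. About 0.28 kg. Starts in tray_bushing, any yaw. Origin: centre of its underside, z up when it stands.
- post: Loose aluminium post base: square foot plate 42 x 42 x 6 mm with a square tube 26 x 26 mm on its middle, 68 mm tall in all; dark square opening on top. About 0.12 kg. Starts in tray_post, turned at most 0.4 rad from the strip's axes. Origin: centre of its underside, z up when it stands. Its x and y axes are square to the tube's flat sides.
- lug: Loose steel lug: round foot 44 mm across and 8 mm high with a flat upright blade on its middle, 10 mm thick along its own x and 30 mm wide along its own y, 66 mm tall in all, a 14 mm dark dot on each blade face. About 0.18 kg. Starts in tray_lug, turned at most 0.4 rad from the strip's axes. Origin: centre of its underside, z up when it stands.
- strip: Fixed plywood strip (the rack the fittings come from), 82 x 312 mm, 12 mm thick, lying on the ledge, long along its own y, within 0.15 rad of the world's y; its +y end is the robot's left. It carries the four trays in a row at y = +112.5, +37.5, -37.5 and -112.5 mm. Origin: centre of its underside.
- rack: Fixed, empty aluminium tray 75 x 305 mm, 17 mm high, lying nearer than the strip or beyond it, within 0.15 rad of the world's y; +y end is the robot's left. Three cross walls make four compartments centred at its y = +112.5, +37.5, -37.5, -112.5 mm, x = 0, each 65 (x) by 70 mm (y) inside; walls 5 mm; floor 5 mm above its origin. Origin: centre of its underside, on the ledge.
- tray_insulator: One of four identical fixed grey plastic trays on the plywood strip, 70 x 70 mm, 12 mm high, walls and floor 3 mm: the one in which the ribbed ceramic insulator stands at the start, so its place in the row marks that fitting's place. Origin: centre of its underside, which is 12 mm above the ledge.
- tray_bushing: One of four identical fixed grey plastic trays on the plywood strip, 70 x 70 mm, 12 mm high, walls and floor 3 mm: the one in which the flanged steel bushing stands at the start, so its place in the row marks that fitting's place. Origin: centre of its underside, which is 12 mm above the ledge.
- tray_post: One of four identical fixed grey plastic trays on the plywood strip, 70 x 70 mm, 12 mm high, walls and floor 3 mm: the one in which the square aluminium tube post stands at the start, so its place in the row marks that fitting's place. Origin: centre of its underside, which is 12 mm above the ledge.
- tray_lug: One of four identical fixed grey plastic trays on the plywood strip, 70 x 70 mm, 12 mm high, walls and floor 3 mm: the one in which the steel blade lug stands at the start, so its place in the row marks that fitting's place. Origin: centre of its underside, which is 12 mm above the ledge.

How it is judged:
At the end, for the whole second after the job is handed in: Each fitting stands upright (within 0.1 rad) on the floor of its compartment of the aluminium rack (height within 3 mm, within 18 mm of the compartment's centre in x and in y), the row being the reverse of the row of trays they came from; all released and at rest (((y of tray_insulator in the frame of strip between 0.0925 and 0.1325 m and y of insulator in the frame of rack between -0.1305 and -0.0945 m) or (y of tray_insulator in the frame of strip between 0.0175 and 0.0575 m and y of insulator in the frame of rack between -0.0555 and -0.0195 m) or (y of tray_insulator in the frame of strip between -0.0575 and -0.0175 m and y of insulator in the frame of rack between 0.0195 and 0.0555 m) or (y of tray_insulator in the frame of strip between -0.1325 and -0.0925 m and y of insulator in the frame of rack between 0.0945 and 0.1305 m)) and x of insulator in the frame of rack between -0.018 and 0.018 m and z of insulator in the frame of rack between 0.002 and 0.008 m and angle between each of insulator, bushing, post, lug's own z axis and vertical below 0.1 rad and linear speed of each of insulator, bushing, post, lug below 0.02 m/s and angular speed of each of insulator, bushing, post, lug below 0.2 rad/s and contact force between each of insulator, bushing, post, lug and the fingers below 0.1 N and ((y of tray_bushing in the frame of strip between 0.0925 and 0.1325 m and y of bushing in the frame of rack between -0.1305 and -0.0945 m) or (y of tray_bushing in the frame of strip between 0.0175 and 0.0575 m and y of bushing in the frame of rack between -0.0555 and -0.0195 m) or (y of tray_bushing in the frame of strip between -0.0575 and -0.0175 m and y of bushing in the frame of rack between 0.0195 and 0.0555 m) or (y of tray_bushing in the frame of strip between -0.1325 and -0.0925 m and y of bushing in the frame of rack between 0.0945 and 0.1305 m)) and x of bushing in the frame of rack between -0.018 and 0.018 m and z of bushing in the frame of rack between 0.002 and 0.008 m and ((y of tray_post in the frame of strip between 0.0925 and 0.1325 m and y of post in the frame of rack between -0.1305 and -0.0945 m) or (y of tray_post in the frame of strip between 0.0175 and 0.0575 m and y of post in the frame of rack between -0.0555 and -0.0195 m) or (y of tray_post in the frame of strip between -0.0575 and -0.0175 m and y of post in the frame of rack between 0.0195 and 0.0555 m) or (y of tray_post in the frame of strip between -0.1325 and -0.0925 m and y of post in the frame of rack between 0.0945 and 0.1305 m)) and x of post in the frame of rack between -0.018 and 0.018 m and z of post in the frame of rack between 0.002 and 0.008 m and ((y of tray_lug in the frame of strip between 0.0925 and 0.1325 m and y of lug in the frame of rack between -0.1305 and -0.0945 m) or (y of tray_lug in the frame of strip between 0.0175 and 0.0575 m and y of lug in the frame of rack between -0.0555 and -0.0195 m) or (y of tray_lug in the frame of strip between -0.0575 and -0.0175 m and y of lug in the frame of rack between 0.0195 and 0.0555 m) or (y of tray_lug in the frame of strip between -0.1325 and -0.0925 m and y of lug in the frame of rack between 0.0945 and 0.1305 m)) and x of lug in the frame of rack between -0.018 and 0.018 m and z of lug in the frame of rack between 0.002 and 0.008 m); the robot touches nothing.
It fails at once if the ribbed ceramic insulator is dropped (falls free at over 0.8 m/s, as from more than about 3 cm) (linear speed of insulator above 0.8 m/s and contact force between insulator and the fingers below 0.05 N).
It fails at once if the flanged steel bushing is dropped (falls free at over 0.8 m/s, as from more than about 3 cm) (linear speed of bushing above 0.8 m/s and contact force between bushing and the fingers below 0.05 N).
It fails at once if the square aluminium tube post is dropped (falls free at over 0.8 m/s, as from more than about 3 cm) (linear speed of post above 0.8 m/s and contact force between post and the fingers below 0.05 N).
It fails at once if the steel blade lug is dropped (falls free at over 0.8 m/s, as from more than about 3 cm) (linear speed of lug above 0.8 m/s and contact force between lug and the fingers below 0.05 N).
It also fails if it takes over 102 s, if anything falls off the work surface, if the arm or the gripper's body presses on something with over 40 N, if the wrist force passes 120 N, or if a joint passes its speed limit or range.

ROBOT

A 6-joint arm with a two-finger parallel gripper is mounted at the origin on the work surface. World frame = base frame: x ahead of the robot, y to its left, z up, the work surface at z = 0. Lengths are in m, angles in rad, forces in N, time in s.
With the tool pointing down it reaches from about 0.25 to 0.725 m from the base axis. Payload 4 kg.
Tool frame: the origin (TCP) lies at the very end of the fingers, on their centre line; the grasp point (between the pads) lies 19 mm behind it (hold_point_z is the distance from the TCP to the grasp point, in m); z points along the fingers, y is the direction in which the jaws open and shut (so a half turn about z gives the same grasp; the last joint's range is limited). The gripper opens to 85 mm and grips with 20 to 120 N. Pads are 22 mm wide; open, the fingers measure 114 mm over their backs; the gripper's body (76 mm by 85 mm) begins 54 mm behind the grasp point. The pads swing forward as they close: fully open they stand 13 mm farther back than shut.
Start: joints at [1.292, 0.241, 0.005, 1.335, 0, 1.571], TCP at [0.138, 0.481, 0.231] pointing down, gripper open.
Joint ranges: [-2.72, 2.72], [-1.05, 1.87], [-1.09, 1.28], [-1.99, 2.15], [-1.42, 1.44], [-3.14, 3.14]. Speed limits (rad/s): [2.79, 2.79, 3.14, 3.14, 3.14, 3.14].

INTERFACE

Orientations are given as a unit quaternion [w, x, y, z].
In Python, from bench import read_state, get_image, job_done, regions_of, hold_point_z gives the robot as it stands. The module is installed in compiled form; this text tells all that it offers.
- The arm moves only by the tool carry_out, never from a script. Its argument "series" is a list of rows, each an object of numbers: "x", "y", "z": the shift along the tool's x, y, z in mm; "ax", "ay", "az": the turn, a rotation vector about the tool's x, y, z in rad; "grip": the opening, from -1 (shut) to 1 (fully open), so that 0 is half open. In form: [{"x": .., "y": .., "z": .., "ax": .., "ay": .., "az": .., "grip": ..}, ...]. A call has 1 to 12 rows; each row shifts and turns the pose as measured when the row begins, along the tool's axes as they then stand; what a row does not reach is not made up. A row lasts 1/8 s, in which the tool goes at most 62.5 mm and 10.7 degrees, less where a joint would pass 70% of its speed; a pose out of reach is approached as far as the arm can. A call with a gripper value outside its range is refused whole. The fingers move at their own pace and stop on an object; "grip_force" is the grip in N (left out, the last holds). Time passes only in rows, so rows that do not move let the fingers close. It gives the time, the measured TCP pose, the force and the opening at its end, in the units of the state.
- read_state(): the state, without advancing time (a new reading comes with each control period).
- get_image(name): name is "scene" or "top" or "wrist"; returns a dict with "frame" (480x640x3 uint8, red, green, blue), "fx", "fy", "cx", "cy" (pixels), "k1" (the pictures are not rectified: a ray, as slopes to the right and down, at radius r is drawn at 1 + k1 r^2 times it, then the intrinsics apply), "R" (3x3) and "t" (3): a world point X has camera coordinates R X + t; the wrist camera has in their place "hand_eye" (4x4, takes a point from camera to tool coordinates, whose origin is the TCP and whose axes are the flange's). Camera axes: x right, y down, z forward; pixel columns grow to the right and rows downward; lengths in m; the calibration is good to about 2 mm. A picture is of the moment at which its call begins: read the wrist's pose just before it. There is no depth.
- job_done(): hands the job in, once; it reports no verdict.
Trained networks look in the newest picture that a camera, given by its name, has taken for a name from the list of things; names that differ only in an ending like _2 or _b are one class to them, and where a whole thing is asked for, a point or a joint stands for the part that bears it (a point fixed in the world has none). Each returns a list of dicts, best first, with "p" (0 to 1); they miss things now and then, are a little off and sometimes report something else, mostly with a low value. They report only what shows in the picture. A call takes as long as a camera call.
- regions_of(camera, name): "region" (480x640 bool, what is visible of it) and "box" ([left, top, width, height] in pixels, round what is visible of it).
The state is a dict: "time": time; "qpos": joint angles; "qvel": joint speeds; "joint_efforts": joint torques, N m; "position": TCP position; "ee_rot": TCP orientation; "contact_force": force on the tool from outside, world axes, zero at the start; "wrist_torque": the same for the moment, N m; "gripper_width": opening from 0.0 (shut) to 1.0 (fully open).
Only numpy, scipy, OpenCV 4.12 (cv2) and the standard library are available. Lean on these libraries where they do the work, as an engineer would, in place of code of your own. Each camera call takes 0.05 s, during which the arm holds its last target.

## Working session

There is one attempt and no reset: what is moved stays moved. The work goes in short steps, Python scripts to look and compute and a tool call to move; the robot and the scene stay as the last step left them, time stands still between calls to the robot, and variables do not carry over. Pictures are saved under pics/ and viewed, and the job is handed in when it is done.

Besides the shell and the picture viewer there is one more tool, called after ">>>" by a JSON object that holds its "fn" and its "kwargs". carry_out: Moves the arm, as the interface text tells. Its arguments: {"type":"object","properties":{"series":{"type":"array"},"grip_force":{"type":"number"}},"required":["series"]}

```bash
mkdir -p pics; python3 - <<'E'
from bench import *
import cv2
s=read_state(); print(s)
for n in ["scene","top"]:
    im=get_image(n); cv2.imwrite(f"pics/{n}0.png",im["frame"][:,:,::-1]); print(n,{k:v for k,v in im.items() if k!="frame"})
    for t in ["insulator","bushing","post","lug","strip","rack","tray_insulator"]:
        print(t,[(round(r["p"],2),r["box"]) for r in regions_of(n,t)][:5])
print(hold_point_z, read_state()["time"])
E
```

```text
{'time': 0.0, 'qpos': array([1.29200970e+00, 2.41408582e-01, 3.67861900e-03, 1.33520927e+00,
       1.10059883e-05, 1.57080392e+00]), 'qvel': array([-3.84265251e-04,  1.32891791e-04,  7.57940806e-04,  2.37088251e-05,
        1.26598152e-04,  2.73390363e-04]), 'joint_efforts': array([ 9.09293904e-04, -3.72314930e+01,  2.52409351e+01,  1.68378308e-02,
        8.20822152e-05,  7.15101898e-07]), 'position': array([0.13741025, 0.4800629 , 0.23039777]), 'ee_rot': array([-1.54315755e-04,  1.38946021e-01,  9.90299377e-01, -1.06029627e-03]), 'contact_force': array([ 0.50348833,  1.15217028, -0.99485649]), 'wrist_torque': array([0.02556951, 0.03538348, 0.02505999]), 'gripper_width': 1.001721148441165}
scene {'fx': 472.64580166478316, 'fy': 472.64580166478316, 'cx': 323.06690822659044, 'cy': 231.18568045594307, 'k1': -0.05176486774442362, 'R': array([[-0.75859482,  0.65155576, -0.00299824],
       [ 0.52007396,  0.60272805, -0.60517929],
       [-0.39250093, -0.46064518, -0.79608356]]), 't': array([ 0.4284058 , -0.24250983,  0.90020468])}
insulator [(0.87, [384.2, 192.8, 24.0, 45.3])]
bushing [
[... 328 characters left out ...]
': 572.7464817782279, 'cx': 318.11537010461376, 'cy': 243.05776727086547, 'k1': -0.13354103654158045, 'R': array([[-0.02922769, -0.9995603 ,  0.00499466],
       [-0.97831955,  0.02758096, -0.20525632],
       [ 0.20502831, -0.01088554, -0.97869551]]), 't': array([0.00639257, 0.54664999, 0.78903702])}
insulator [(0.7, [285.5, 302.7, 28.9, 29.8]), (0.57, [225.5, 293.4, 46.0, 50.7]), (0.43, [277.0, 288.3, 48.5, 51.4])]
bushing [(0.94, [235.9, 296.8, 32.8, 31.4]), (0.65, [379.7, 293.3, 33.8, 32.3])]
post []
lug [(0.62, [332.4, 292.1, 28.2, 30.6])]
strip [(0.65, [217.8, 277.8, 208.5, 67.1])]
rack [(0.75, [175.4, 166.9, 196.4, 59.8])]
tray_insulator [(0.61, [275.3, 289.3, 49.2, 49.3])]
0.0187 0.8
```

View pics/top0.png

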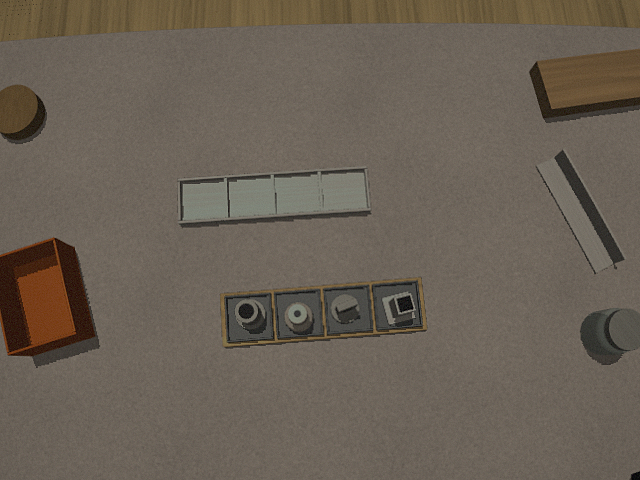

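View pics/scene0.png

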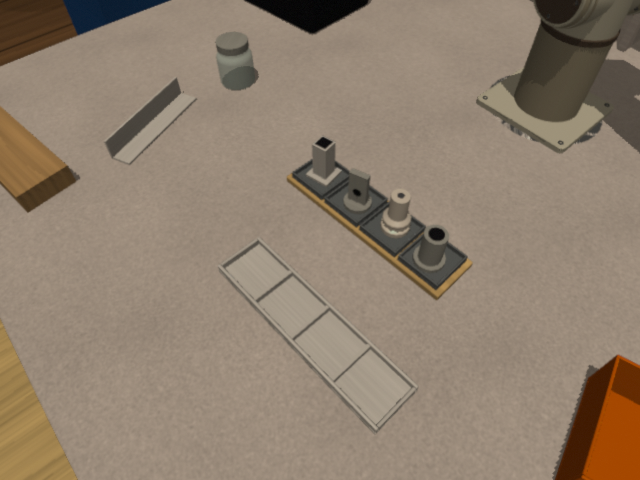

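```bash
python3 - <<'E'
import cv2
t=cv2.imread("pics/top0.png"); s=cv2.imread("pics/scene0.png")
cv2.imwrite("pics/t_strip.png",cv2.resize(t[272:352,215:431],None,fx=3.7,fy=3.7,interpolation=cv2.INTER_CUBIC))
cv2.imwrite("pics/t_rack.png",cv2.resize(t[160:232,170:376],None,fx=3.8,fy=3.8,interpolation=cv2.INTER_CUBIC))
cv2.imwrite("pics/s.png",cv2.resize(s[130:300,280:480],None,fx=3.5,fy=3.5,interpolation=cv2.INTER_CUBIC))
cv2.imwrite("pics/s_rack.png",cv2.resize(s[235:435,215:420],None,fx=3,fy=3,interpolation=cv2.INTER_CUBIC))
E
```

```text
(no output)
```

View pics/t_strip.png

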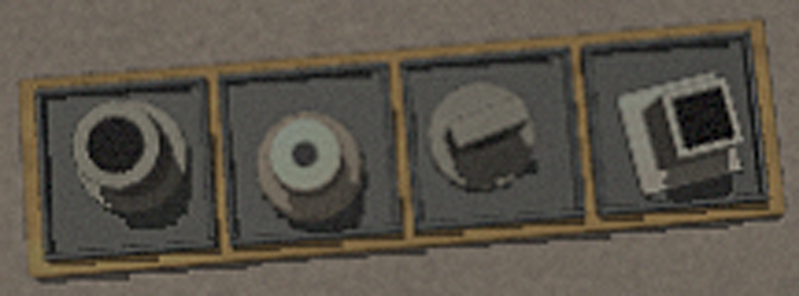

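View pics/t_rack.png

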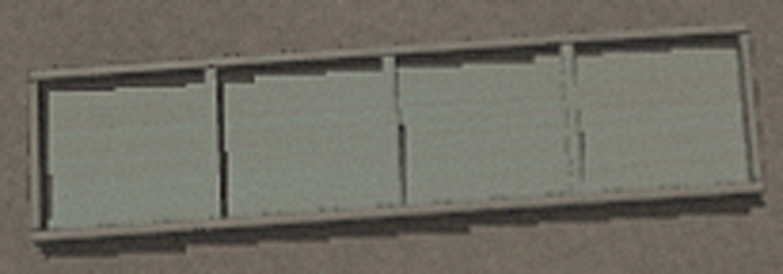

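View pics/s.png

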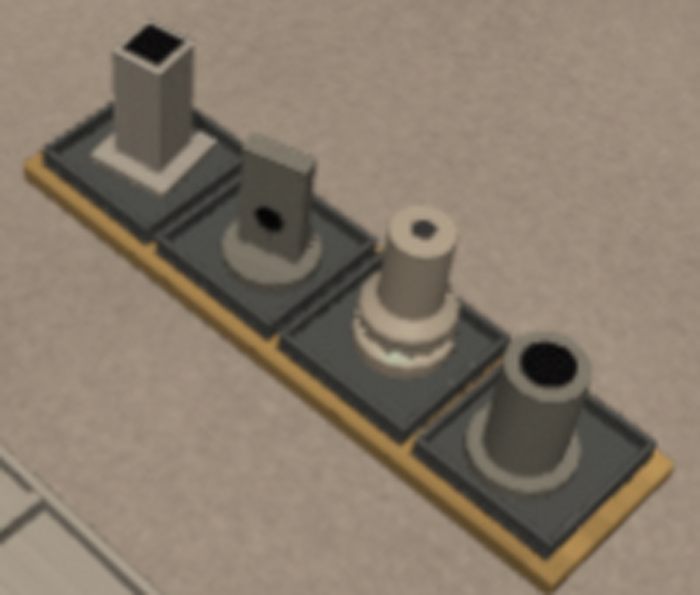

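View pics/s_rack.png

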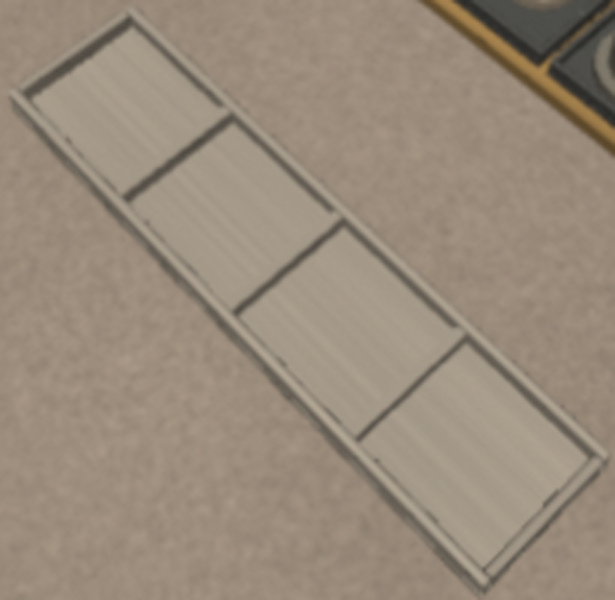

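```bash
cat > h.py <<'E'
import numpy as np, cv2
from scipy.optimize import least_squares
from scipy.spatial.transform import Rotation as Rn
def Rq(q): return Rn.from_quat([q[1],q[2],q[3],q[0]]).as_matrix()
C={'top':dict(f=572.7464817782279,cx=318.11537010461376,cy=243.05776727086547,k1=-0.13354103654158045,R=np.array([[-0.02922769,-0.9995603,0.00499466],[-0.97831955,0.02758096,-0.20525632],[0.20502831,-0.01088554,-0.97869551]]),t=np.array([0.00639257,0.54664999,0.78903702])),
'scene':dict(f=472.64580166478316,cx=323.06690822659044,cy=231.18568045594307,k1=-0.05176486774442362,R=np.array([[-0.75859482,0.65155576,-0.00299824],[0.52007396,0.60272805,-0.60517929],[-0.39250093,-0.46064518,-0.79608356]]),t=np.array([0.4284058,-0.24250983,0.90020468]))}
def proj(X,c):
    X=np.atleast_2d(X); p=X@c['R'].T+c['t']; p=p[:,:2]/p[:,2:]
    r=(p**2).sum(1,keepdims=True); p=p*(1+c['k1']*r)
    return p*c['f']+[c['cx'],c['cy']]
def wristcam(im,s):
    R=Rq(s['ee_rot']); H=im['hand_eye']; Rw=R@H[:3,:3]; tw=R@H[:3,3]+s['position']
    return dict(f=im['fx'],cx=im['cx'],cy=im['cy'],k1=im['k1'],R=Rw.T,t=-Rw.T@tw)
def onz(uv,z,c):
    f=lambda a: (proj([a[0],a[1],z],c)[0]-uv)
    return least_squares(f,[0.45,0.0]).x
def rect(p,L,W,z):
    x,y,a=p; Q=np.array([[W,L],[W,-L],[-W,-L],[-W,L]])/2
    return np.c_[Q@np.array([[np.cos(a),np.sin(a)],[-np.sin(a),np.cos(a)]])+[x,y],np.full(4,z)]
E
python3 - <<'E'
from h import *
def cr(l,ox,oy,f): return (np.array(l,float)+.5)/f-.5+[ox,oy]
rt=cr([(30,73),(747,27),(762,192),(35,240)],170,160,3.8)
rs=cr([(484,588),(12,95),(132,8),(607,457)],215,235,3)
st=cr([(22,80),(763,20),(783,213),(33,277)],215,272,3.7)
def fit(obs,L,W,z):
    f=lambda p: np.concatenate([(proj(rect(p,L,W,z),C[n])-o).ravel() for n,o in obs])
    r=least_squares(f,[.5,0,0]); print(r.x.round(4),np.abs(r.fun).max().round(2),r.fun.round(1)); return r.x
print('rack'); fit([('top',rt)],.305,.075,.017); fit([('scene',rs)],.305,.075,.017); fit([('top',rt),('scene',rs)],.305,.075,.017)
print('strip'); fit([('top',st)],.312,.082,.012)
T=cr([(115,143),(304,153),(488,115),(704,120)],215,272,3.7)
S=cr([(549,362),(423,229),(281,150),(153,45)],280,130,3.5)
for n,z,a,b in zip(['bush','ins','lug','post'],[.075,.085,.081,.083],T,S):
    tri=least_squares(lambda X:np.r_[proj(X,C['top'])[0]-a,proj(X,C['scene'])[0]-b],[.4,0,.05])
    print(n,onz(a,z,C['top']).round(4),onz(b,z,C['scene']).round(4),tri.x.round(4),tri.fun.round(1))
E
```

```text
rack
[0.6357 0.0592 0.0385] 1.42 [-0.7 -0.7  0.9 -1.1  1.1  0.7 -1.4  0.8]
[0.6396 0.0602 0.0402] 2.07 [-0.5  1.2 -1.9 -1.   0.1 -1.3  2.1 -0.2]
[0.6381 0.0597 0.0383] 2.56 [-1.  -2.1  0.5 -2.4  0.7 -0.7 -1.7 -0.7  0.   0.2 -1.1 -2.   0.9 -2.1
  2.6 -1.1]
strip
[ 0.4494 -0.0144  0.0536] 1.33 [-0.9 -0.3  0.6 -0.6  1.3  0.4 -1.   0.3]
bush [0.4486 0.0961] [0.4487 0.0946] [0.4489 0.0954 0.0757] [ 0.4 -0.3  0.5  0.1]
ins [0.442  0.0236] [0.4436 0.0226] [0.4426 0.0229 0.0842] [ 0.5 -0.4  0.6  0.1]
lug [ 0.4548 -0.0464] [ 0.4534 -0.0478] [ 0.4547 -0.0464  0.0828] [ 0.1 -0.1  0.1  0. ]
post [ 0.4501 -0.1284] [ 0.4534 -0.1286] [ 0.451  -0.1296  0.0805] [ 0.5 -0.5  0.8  0.2]
```

```bash
cat >> h.py <<'E'
def plan(way):
    """way: list of (x,y,z,yaw of tool y, nrows, grip); prints rows"""
    from bench import read_state
    s=read_state(); p=s['position'].copy(); R=Rq(s['ee_rot']); out=[]
    print('t',round(s['time'],2),'p',p.round(4),'yaw',round(np.arctan2(R[1,1],R[0,1]),4),'F',s['contact_force'].round(2),'w',round(s['gripper_width'],3))
    for x,y,z,a,n,g in way:
        ty=np.array([np.cos(a),np.sin(a),0]); tz=np.array([0,0,-1.]); tx=np.cross(ty,tz)
        Rt=np.c_[tx,ty,tz]; p0=p.copy(); R0=R.copy(); dv=Rn.from_matrix(R0.T@Rt).as_rotvec()
        for i in range(1,n+1):
            pn=p0+(np.array([x,y,z])-p0)*i/n; Rn_=R0@Rn.from_rotvec(dv*i/n).as_matrix()
            d=R.T@(pn-p)*1000; r=Rn.from_matrix(R.T@Rn_).as_rotvec()
            out.append([round(v,1) for v in d]+[round(v,3) for v in r]+[g]); p,R=pn,Rn_
    for o in out: print('{"x":%g,"y":%g,"z":%g,"ax":%g,"ay":%g,"az":%g,"grip":%g},'%tuple(o))
E
python3 -c "
from h import *
plan([(.44,.03,.25,.05,11,1)])"
```

```text
t 0.8 p [0.1376 0.4807 0.2313] yaw 1.292 F [ 0.09 -0.1   0.09] w 0.997
{"x":-37.7,"y":-31.8,"z":-1.7,"ax":-0,"ay":-0,"az":0.113,"grip":1},
{"x":-41.1,"y":-27.4,"z":-1.7,"ax":-0,"ay":-0,"az":0.113,"grip":1},
{"x":-43.9,"y":-22.6,"z":-1.7,"ax":-0,"ay":-0,"az":0.113,"grip":1},
{"x":-46.1,"y":-17.5,"z":-1.7,"ax":-0,"ay":-0,"az":0.113,"grip":1},
{"x":-47.8,"y":-12.2,"z":-1.7,"ax":-0,"ay":-0,"az":0.113,"grip":1},
{"x":-48.9,"y":-6.7,"z":-1.7,"ax":-0,"ay":-0,"az":0.113,"grip":1},
{"x":-49.3,"y":-1.2,"z":-1.7,"ax":-0,"ay":-0,"az":0.113,"grip":1},
{"x":-49.1,"y":4.4,"z":-1.7,"ax":-0,"ay":-0,"az":0.113,"grip":1},
{"x":-48.3,"y":9.9,"z":-1.7,"ax":-0,"ay":-0,"az":0.113,"grip":1},
{"x":-46.9,"y":15.3,"z":-1.7,"ax":-0,"ay":-0,"az":0.113,"grip":1},
{"x":-44.9,"y":20.5,"z":-1.7,"ax":-0,"ay":-0,"az":0.113,"grip":1},
```

>>> {"fn": "carry_out", "kwargs": {"series": [{"x": -38,"y": -32,"z": -2,"az": 0.113,"grip": 1},{"x": -41,"y": -27,"z": -2,"az": 0.113,"grip": 1},{"x": -44,"y": -23,"z": -2,"az": 0.113,"grip": 1},{"x": -46,"y": -17.5,"z": -2,"az": 0.113,"grip": 1},{"x": -48,"y": -12,"z": -2,"az": 0.113,"grip": 1},{"x": -49,"y": -7,"z": -2,"az": 0.113,"grip": 1},{"x": -49,"y": -1,"z": -2,"az": 0.113,"grip": 1},{"x": -49,"y": 4,"z": -2,"az": 0.113,"grip": 1},{"x": -48,"y": 10,"z": -2,"az": 0.113,"grip": 1},{"x": -47,"y": 15,"z": -2,"az": 0.113,"grip": 1},{"x": -45,"y": 20,"z": -2,"az": 0.113,"grip": 1}]}}

```text
schema error: expected keys x, y, z, ax, ay, az, grip
```

```bash
python3 - <<'E'
from h import *
from bench import *
plan([(.44,.03,.25,.05,1,1)])
s=read_state(); im=get_image("wrist"); cv2.imwrite("pics/w1.png",im["frame"][:,:,::-1]); print(im["hand_eye"].round(3),im["fx"],im["cx"],im["cy"],im["k1"])
c=wristcam(im,s)
for n,X in dict(bush=(.449,.0955,.075),ins=(.443,.023,.085),lug=(.4545,-.047,.081),post=(.451,-.1285,.083)).items(): print(n,proj(X,c).round(0))
E
```

```text
t 0.8 p [0.1376 0.4807 0.2313] yaw 1.292 F [ 0.09 -0.1   0.09] w 0.997
{"x":-414.8,"y":-350.1,"z":-18.7,"ax":-0,"ay":-0,"az":1.242,"grip":1},
[[ 0.001 -0.966 -0.259  0.066]
 [ 1.     0.001  0.001  0.001]
 [-0.    -0.259  0.966 -0.143]
 [ 0.     0.     0.     1.   ]] 358.69873030539634 321.9400825932778 242.48983787425232 -0.0695440260888281
bush [[ 96. 542.]]
ins [[ 44. 550.]]
lug [[ 11. 554.]]
post [[-31. 553.]]
```

View pics/w1.png

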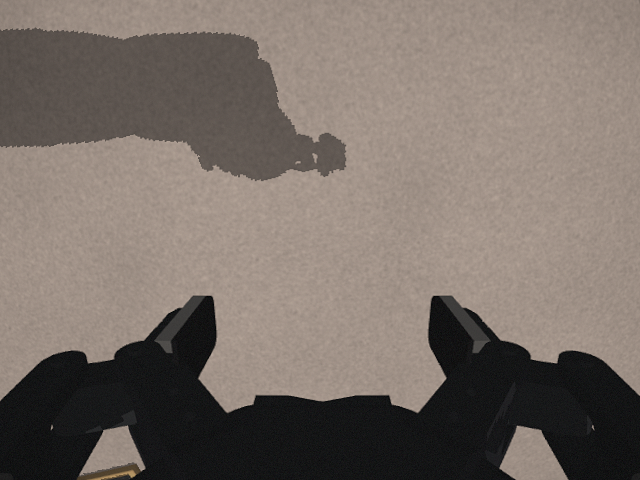

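>>> {"fn": "carry_out", "kwargs": {"series": [{"x": -38,"y": -32,"z": -2,"ax": 0,"ay": 0,"az": 0.113,"grip": 1},{"x": -41,"y": -27,"z": -2,"ax": 0,"ay": 0,"az": 0.113,"grip": 1},{"x": -44,"y": -23,"z": -2,"ax": 0,"ay": 0,"az": 0.113,"grip": 1},{"x": -46,"y": -17.5,"z": -2,"ax": 0,"ay": 0,"az": 0.113,"grip": 1},{"x": -48,"y": -12,"z": -2,"ax": 0,"ay": 0,"az": 0.113,"grip": 1},{"x": -49,"y": -7,"z": -2,"ax": 0,"ay": 0,"az": 0.113,"grip": 1},{"x": -49,"y": -1,"z": -2,"ax": 0,"ay": 0,"az": 0.113,"grip": 1},{"x": -49,"y": 4,"z": -2,"ax": 0,"ay": 0,"az": 0.113,"grip": 1},{"x": -48,"y": 10,"z": -2,"ax": 0,"ay": 0,"az": 0.113,"grip": 1},{"x": -47,"y": 15,"z": -2,"ax": 0,"ay": 0,"az": 0.113,"grip": 1},{"x": -45,"y": 20,"z": -2,"ax": 0,"ay": 0,"az": 0.113,"grip": 1}]}}

```text
time: 2.22
position: [0.4401, 0.0146, 0.2553]
ee_rot: [0.001, 0.701, 0.713, 0.004]
contact_force: [0.3, 1.1, 0.8]
gripper_width: 0.999
```

```bash
python3 - <<'E'
from h import *
from bench import *
plan([(.44,.03,.25,.05,1,1)])
s=read_state(); im=get_image("wrist"); cv2.imwrite("pics/w2.png",im["frame"][:,:,::-1])
c=wristcam(im,s)
for n,X in dict(bush=(.449,.0955,.075),ins=(.443,.023,.085),lug=(.4545,-.047,.081),post=(.451,-.1285,.083)).items(): print(n,proj(X,c).round(0))
E
```

```text
t 2.23 p [0.4401 0.0146 0.2553] yaw 0.016 F [0.33 1.09 0.84] w 0.999
{"x":15.3,"y":0.1,"z":5.4,"ax":0.008,"ay":-0.004,"az":-0.034,"grip":1},
bush [[333. 131.]]
ins [[325. 215.]]
lug [[335. 287.]]
post [[330. 364.]]
```

View pics/w2.png

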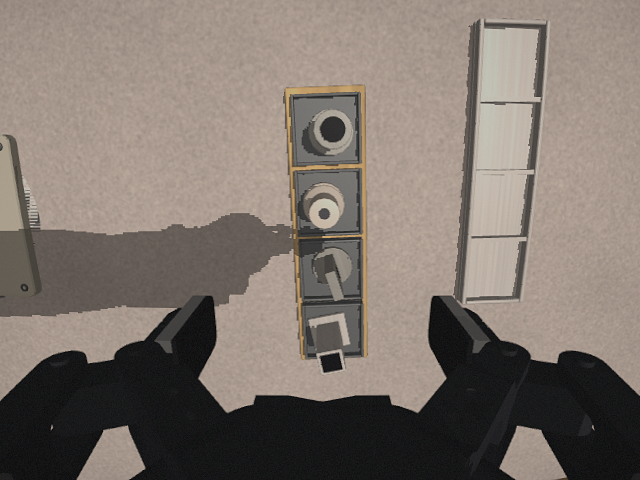

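```bash
python3 - <<'E'
import cv2
t=cv2.imread("pics/w2.png")
cv2.imwrite("pics/w2c.png",cv2.resize(t[235:385,270:400],None,fx=4,fy=4,interpolation=cv2.INTER_CUBIC))
E
```

```text
(no output)
```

View pics/w2c.png

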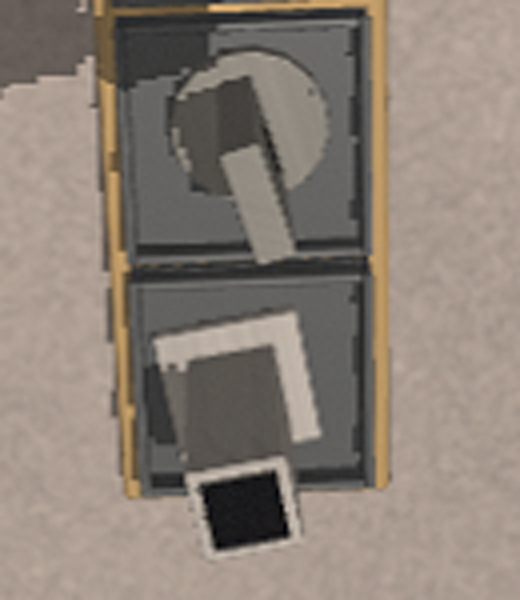

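```bash
python3 - <<'E'
from h import *
from bench import *
s=read_state(); im=get_image("wrist"); c=wristcam(im,s)
def cr(l): return (np.array(l,float)+.5)/4-.5+[270,235]
# rect order (+x,+y),(+x,-y),(-x,-y),(-x,+y); image right=+x, down=-y
def fit(o,L,W,z):
    r=least_squares(lambda p:(proj(rect(p,L,W,z),c)-o).ravel(),[.45,0,0]); print(r.x.round(4),r.fun.round(1))
fit(cr([(255,145),(296,250),(262,264),(221,157)]),.03,.010,.081)
fit(cr([(285,458),(300,540),(212,558),(185,475)]),.026,.026,.083)
# foot plate corner line dirs at z=.021 
fp=[onz(q,.021,c) for q in cr([(155,338),(297,311),(321,436)])]; print(fp, np.arctan2(*(fp[1]-fp[0])[::-1]),np.linalg.norm(fp[1]-fp[0]),np.linalg.norm(fp[2]-fp[1]), (fp[0]+fp[2])/2)
f=onz(cr([(250,122)])[0],.023,c); print('lugfoot',f)
plan([(.448,.096,.15,.05,2,1),(.448,.096,.047,.05,3,1)])
E
```

```text
[ 0.4567 -0.051   0.3649] [ 0.5 -0.8  0.9  0.6 -0.4  0.5 -1.  -0.3]
[ 0.4548 -0.1324  0.2242] [ 0.2 -1.   1.5  0.4 -1.5  0.8 -0.3 -0.1]
[array([ 0.43056994, -0.11655218]), array([ 0.47151997, -0.10784379]), array([ 0.47974115, -0.14861079])] 0.2095374558649338 0.04186575238392051 0.04158769233385814 [ 0.45515554 -0.13258149]
lugfoot [ 0.45690387 -0.04978482]
t 2.33 p [0.4415 0.0126 0.2551] yaw 0.0126 F [-0.45 -0.36 -0.19] w 0.999
{"x":41.5,"y":3.3,"z":52.7,"ax":0.005,"ay":-0.001,"az":-0.019,"grip":1},
{"x":41.5,"y":4.3,"z":52.6,"ax":0.005,"ay":-0.001,"az":-0.019,"grip":1},
{"x":-0,"y":-0,"z":34.3,"ax":0,"ay":-0,"az":-0,"grip":1},
{"x":-0,"y":-0,"z":34.3,"ax":0,"ay":-0,"az":-0,"grip":1},
{"x":-0,"y":-0,"z":34.3,"ax":0,"ay":-0,"az":0,"grip":1},
```

>>> {"fn": "carry_out", "kwargs": {"series": [{"x": 41.5,"y": 3.5,"z": 53,"ax": 0.005,"ay": 0,"az": -0.019,"grip": 1},{"x": 41.5,"y": 4,"z": 52,"ax": 0.005,"ay": 0,"az": -0.019,"grip": 1},{"x": 0,"y": 0,"z": 0,"ax": 0,"ay": 0,"az": 0,"grip": 1}]}}

```text
time: 2.7
position: [0.449, 0.0949, 0.1525]
ee_rot: [-0.0, 0.69, 0.724, 0.002]
contact_force: [0.1, -0.3, 0.4]
gripper_width: 1.002
```

```bash
python3 - <<'E'
from h import *
from bench import *
plan([(.448,.0955,.047,.05,4,1)])
s=read_state(); im=get_image("wrist"); cv2.imwrite("pics/w3.png",im["frame"][:,:,::-1])
c=wristcam(im,s)
print(proj((.449,.0955,.075),c).round(0),onz((0,0),.075,c))
E
```

```text
t 2.7 p [0.449  0.0949 0.1525] yaw 0.0491 F [ 0.14 -0.32  0.37] w 1.002
{"x":0.1,"y":-0.3,"z":26.4,"ax":0.001,"ay":-0.001,"az":-0,"grip":1},
{"x":0.1,"y":-0.3,"z":26.4,"ax":0.001,"ay":-0.001,"az":-0,"grip":1},
{"x":0.1,"y":-0.3,"z":26.4,"ax":0.001,"ay":-0.001,"az":-0,"grip":1},
{"x":0.1,"y":-0.3,"z":26.4,"ax":0.001,"ay":-0.001,"az":-0,"grip":1},
[[323. 253.]] [0.2494488  0.24209896]
```

View pics/w3.png

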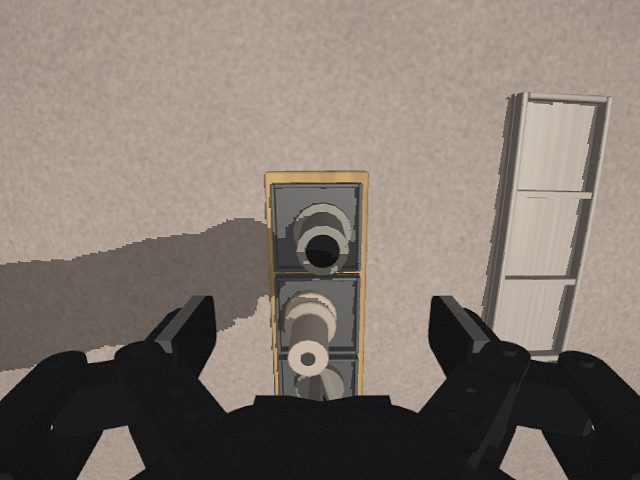

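>>> {"fn": "carry_out", "kwargs": {"grip_force": 50, "series": [{"x": 0.2,"y": -0.2,"z": 30,"ax": 0,"ay": 0,"az": 0,"grip": 1},{"x": 0.2,"y": -0.2,"z": 30,"ax": 0,"ay": 0,"az": 0,"grip": 1},{"x": 0.2,"y": -0.2,"z": 30,"ax": 0,"ay": 0,"az": 0,"grip": 1},{"x": 0,"y": 0,"z": 15,"ax": 0,"ay": 0,"az": 0,"grip": 1},{"x": 0,"y": 0,"z": 0,"ax": 0,"ay": 0,"az": 0,"grip": 1}]}}

```text
time: 3.38
position: [0.4576, 0.0952, 0.0561]
ee_rot: [0.007, 0.69, 0.724, 0.01]
contact_force: [0.9, -0.3, 0.0]
gripper_width: 0.998
```

```bash
python3 - <<'E'
from h import *
plan([(.448,.0955,.047,.05,2,1)])
E
```

```text
t 3.38 p [0.4576 0.0952 0.0561] yaw 0.0479 F [ 0.86 -0.28  0.03] w 0.998
{"x":0.3,"y":-4.9,"z":4.4,"ax":0.012,"ay":-0.002,"az":-0.001,"grip":1},
{"x":0.4,"y":-4.8,"z":4.5,"ax":0.012,"ay":-0.002,"az":-0.001,"grip":1},
```

>>> {"fn": "carry_out", "kwargs": {"series": [{"x": 0.3,"y": -5,"z": 5,"ax": 0.012,"ay": -0.002,"az": 0,"grip": 1},{"x": 0.4,"y": -5,"z": 5,"ax": 0.012,"ay": -0.002,"az": 0,"grip": 1},{"x": 0,"y": 0,"z": 0,"ax": 0,"ay": 0,"az": 0,"grip": 1}]}}

```text
time: 3.75
position: [0.4497, 0.0956, 0.0488]
ee_rot: [0.001, 0.69, 0.724, 0.002]
contact_force: [-0.3, -0.9, 0.1]
gripper_width: 0.997
```

```bash
python3 - <<'E'
from h import *
from bench import *
plan([(.448,.0955,.047,.05,1,1)])
print(read_state()['qpos'].round(4),read_state()['qvel'].round(3))
E
```

```text
t 3.75 p [0.4497 0.0956 0.0488] yaw 0.0474 F [-0.3  -0.88  0.1 ] w 0.997
{"x":-0,"y":-1.7,"z":1.8,"ax":0.004,"ay":-0.001,"az":-0.003,"grip":1},
[ 2.0920e-01  3.2990e-01 -3.9560e-01  8.4090e-01  3.0000e-04  1.7327e+00] [-0.001 -0.01   0.013  0.005  0.001 -0.001]
```

Now close with a small correction and the wait rows.

>>> {"fn": "carry_out", "kwargs": {"grip_force": 50, "series": [{"x": 0,"y": -1,"z": 2,"ax": 0.003,"ay": 0,"az": 0,"grip": 1},{"x": 0,"y": 0,"z": 0,"ax": 0,"ay": 0,"az": 0,"grip": -1},{"x": 0,"y": 0,"z": 0,"ax": 0,"ay": 0,"az": 0,"grip": -1},{"x": 0,"y": 0,"z": 0,"ax": 0,"ay": 0,"az": 0,"grip": -1},{"x": 0,"y": 0,"z": 0,"ax": 0,"ay": 0,"az": 0,"grip": -1},{"x": 0,"y": 0,"z": 0,"ax": 0,"ay": 0,"az": 0,"grip": -1},{"x": 0,"y": 0,"z": 0,"ax": 0,"ay": 0,"az": 0,"grip": -1}]}}

```text
time: 4.62
position: [0.4495, 0.0958, 0.0474]
ee_rot: [0.001, 0.69, 0.724, 0.001]
contact_force: [-0.1, -0.3, 0.3]
gripper_width: 0.38
```

```bash
python3 - <<'E'
from h import *
from bench import *
plan([(.448,.0955,.047,.05,1,1)])
E
```

```text
t 4.62 p [0.4495 0.0958 0.0474] yaw 0.0476 F [-0.05 -0.31  0.27] w 0.38
{"x":-0.2,"y":-1.5,"z":0.4,"ax":0.003,"ay":-0.001,"az":-0.002,"grip":1},
```

```bash
python3 - <<'E'
from h import *
plan([(.46,.09,.15,.04,4,-1),(.6414,-.053,.15,.02,7,-1)])
E
```

```text
t 4.62 p [0.4495 0.0958 0.0474] yaw 0.0476 F [-0.05 -0.31  0.27] w 0.38
{"x":-1.5,"y":2.6,"z":-25.6,"ax":0.001,"ay":-0,"az":0.002,"grip":-1},
{"x":-1.5,"y":2.6,"z":-25.6,"ax":0.001,"ay":-0,"az":0.002,"grip":-1},
{"x":-1.5,"y":2.6,"z":-25.6,"ax":0.001,"ay":-0,"az":0.002,"grip":-1},
{"x":-1.5,"y":2.6,"z":-25.6,"ax":0.001,"ay":-0,"az":0.002,"grip":-1},
{"x":-21.4,"y":25.1,"z":-0,"ax":-0,"ay":0,"az":0.003,"grip":-1},
{"x":-21.4,"y":25.1,"z":-0,"ax":-0,"ay":0,"az":0.003,"grip":-1},
{"x":-21.3,"y":25.2,"z":-0,"ax":-0,"ay":0,"az":0.003,"grip":-1},
{"x":-21.2,"y":25.3,"z":-0,"ax":-0,"ay":0,"az":0.003,"grip":-1},
{"x":-21.2,"y":25.3,"z":-0,"ax":-0,"ay":0,"az":0.003,"grip":-1},
{"x":-21.1,"y":25.4,"z":-0,"ax":-0,"ay":0,"az":0.003,"grip":-1},
{"x":-21,"y":25.4,"z":-0,"ax":-0,"ay":0,"az":0.003,"grip":-1},
```

>>> {"fn": "carry_out", "kwargs": {"series": [{"x": 0,"y": 0,"z": -15,"ax": 0,"ay": 0,"az": 0,"grip": -1},{"x": -1.5,"y": 3,"z": -30,"ax": 0,"ay": 0,"az": 0,"grip": -1},{"x": -1.5,"y": 3,"z": -30,"ax": 0,"ay": 0,"az": 0,"grip": -1},{"x": -1.5,"y": 3,"z": -30,"ax": 0,"ay": 0,"az": 0,"grip": -1},{"x": -21,"y": 25,"z": 0,"ax": 0,"ay": 0,"az": 0.003,"grip": -1},{"x": -21,"y": 25,"z": 0,"ax": 0,"ay": 0,"az": 0.003,"grip": -1},{"x": -21,"y": 25,"z": 0,"ax": 0,"ay": 0,"az": 0.003,"grip": -1},{"x": -21,"y": 25,"z": 0,"ax": 0,"ay": 0,"az": 0.003,"grip": -1},{"x": -21,"y": 25,"z": 0,"ax": 0,"ay": 0,"az": 0.003,"grip": -1},{"x": -21,"y": 25,"z": 0,"ax": 0,"ay": 0,"az": 0.003,"grip": -1},{"x": -21,"y": 25,"z": 0,"ax": 0,"ay": 0,"az": 0.003,"grip": -1},{"x": 0,"y": 0,"z": 0,"ax": 0,"ay": 0,"az": 0,"grip": -1}]}}

```text
time: 6.12
position: [0.6343, -0.0534, 0.1402]
ee_rot: [-0.009, 0.697, 0.717, -0.009]
contact_force: [-0.9, 0.4, -3.5]
gripper_width: 0.382
```

```bash
python3 - <<'E'
from h import *
from bench import *
plan([(.6414,-.053,.07,.02,3,-1)])
s=read_state(); im=get_image("wrist"); cv2.imwrite("pics/w4.png",im["frame"][:,:,::-1])
E
```

```text
t 6.12 p [ 0.6343 -0.0534  0.1402] yaw 0.028 F [-0.85  0.37 -3.5 ] w 0.382
{"x":0.1,"y":2.9,"z":23.3,"ax":-0.008,"ay":-0,"az":0.003,"grip":-1},
{"x":0.1,"y":2.7,"z":23.4,"ax":-0.008,"ay":-0,"az":0.003,"grip":-1},
{"x":0.1,"y":2.6,"z":23.4,"ax":-0.008,"ay":-0,"az":0.003,"grip":-1},
```

View pics/w4.png

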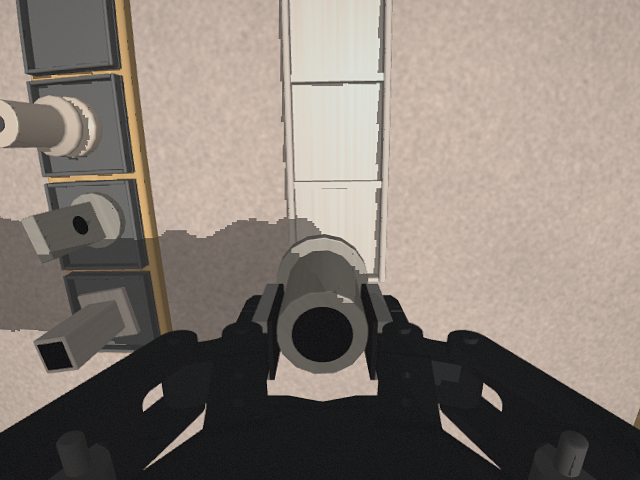

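>>> {"fn": "carry_out", "kwargs": {"series": [{"x": 0,"y": 3,"z": 22,"ax": -0.008,"ay": 0,"az": 0.003,"grip": -1},{"x": 0,"y": 2,"z": 22,"ax": -0.008,"ay": 0,"az": 0,"grip": -1},{"x": 0,"y": 0,"z": 20,"ax": 0,"ay": 0,"az": 0,"grip": -1},{"x": 0,"y": 0,"z": 0,"ax": 0,"ay": 0,"az": 0,"grip": -1}]}}

```text
time: 6.68
position: [0.6316, -0.0492, 0.0719]
ee_rot: [-0.008, 0.697, 0.717, -0.006]
contact_force: [0.0, -0.5, -2.6]
gripper_width: 0.379
```

```bash
python3 - <<'E'
from h import *
plan([(.6414,-.053,.0375,.02,4,-1)])
E
```

```text
t 6.67 p [ 0.6316 -0.0492  0.0719] yaw 0.0287 F [ 0.   -0.51 -2.62] w 0.379
{"x":-1,"y":2.6,"z":8.6,"ax":-0.005,"ay":-0.001,"az":0.002,"grip":-1},
{"x":-1,"y":2.5,"z":8.6,"ax":-0.005,"ay":-0.001,"az":0.002,"grip":-1},
{"x":-1,"y":2.5,"z":8.6,"ax":-0.005,"ay":-0.001,"az":0.002,"grip":-1},
{"x":-1,"y":2.5,"z":8.6,"ax":-0.005,"ay":-0.001,"az":0.002,"grip":-1},
```

>>> {"fn": "carry_out", "kwargs": {"series": [{"x": -2,"y": 5,"z": 4,"ax": -0.01,"ay": -0.002,"az": 0,"grip": -1},{"x": -2,"y": 5,"z": 4,"ax": -0.01,"ay": -0.002,"az": 0,"grip": -1},{"x": 0,"y": 0,"z": 0,"ax": 0,"ay": 0,"az": 0,"grip": -1}]}}

```text
time: 7.05
position: [0.643, -0.0524, 0.0656]
ee_rot: [0.002, 0.697, 0.718, 0.001]
contact_force: [0.5, 0.5, -3.4]
gripper_width: 0.381
```

```bash
python3 - <<'E'
from h import *
plan([(.6414,-.053,.0375,.02,3,-1)])
E
```

```text
t 7.05 p [ 0.643  -0.0524  0.0656] yaw 0.0297 F [ 0.48  0.54 -3.42] w 0.381
{"x":-0.2,"y":-0.6,"z":9.4,"ax":0.002,"ay":0,"az":0.003,"grip":-1},
{"x":-0.2,"y":-0.6,"z":9.4,"ax":0.002,"ay":0,"az":0.003,"grip":-1},
{"x":-0.2,"y":-0.6,"z":9.4,"ax":0.002,"ay":0,"az":0.003,"grip":-1},
```

>>> {"fn": "carry_out", "kwargs": {"series": [{"x": 0,"y": -0.5,"z": 8,"ax": 0.002,"ay": 0,"az": 0,"grip": -1},{"x": 0,"y": -0.5,"z": 8,"ax": 0.002,"ay": 0,"az": 0,"grip": -1},{"x": 0,"y": 0,"z": 6,"ax": 0,"ay": 0,"az": 0,"grip": -1},{"x": 0,"y": 0,"z": 2,"ax": 0,"ay": 0,"az": 0,"grip": -1},{"x": 0,"y": 0,"z": 0,"ax": 0,"ay": 0,"az": 0,"grip": -1}]}}

```text
time: 7.68
position: [0.6422, -0.0526, 0.0402]
ee_rot: [0.001, 0.697, 0.717, -0.0]
contact_force: [-0.0, 0.8, -3.9]
gripper_width: 0.381
```

```bash
python3 - <<'E'
from h import *
plan([(.6414,-.053,.0375,.02,2,-1)])
E
```

```text
t 7.67 p [ 0.6422 -0.0526  0.0402] yaw 0.0294 F [-0.02  0.79 -3.9 ] w 0.381
{"x":-0.2,"y":-0.4,"z":1.4,"ax":0.001,"ay":0.001,"az":0.005,"grip":-1},
{"x":-0.2,"y":-0.4,"z":1.4,"ax":0.001,"ay":0.001,"az":0.005,"grip":-1},
```

>>> {"fn": "carry_out", "kwargs": {"series": [{"x": 0,"y": 0,"z": 1.5,"ax": 0,"ay": 0,"az": 0,"grip": -1},{"x": 0,"y": 0,"z": 1.5,"ax": 0,"ay": 0,"az": 0,"grip": -1},{"x": 0,"y": 0,"z": 0.5,"ax": 0,"ay": 0,"az": 0,"grip": -1},{"x": 0,"y": 0,"z": 0,"ax": 0,"ay": 0,"az": 0,"grip": -1}]}}

```text
time: 8.18
position: [0.6428, -0.0527, 0.0376]
ee_rot: [0.001, 0.697, 0.717, 0.0]
contact_force: [-0.3, 0.4, -3.5]
gripper_width: 0.379
```

>>> {"fn": "carry_out", "kwargs": {"series": [{"x": 0,"y": -0.5,"z": 1,"ax": 0,"ay": 0,"az": 0,"grip": -1},{"x": 0,"y": -0.5,"z": 1,"ax": 0,"ay": 0,"az": 0,"grip": -1},{"x": 0,"y": 0,"z": 0,"ax": 0,"ay": 0,"az": 0,"grip": -1}]}}

```text
time: 8.55
position: [0.6428, -0.0527, 0.0376]
ee_rot: [0.002, 0.697, 0.717, 0.001]
contact_force: [-0.9, 0.4, -1.4]
gripper_width: 0.383
```

>>> {"fn": "carry_out", "kwargs": {"series": [{"x": 0,"y": 0,"z": 0,"ax": 0,"ay": 0,"az": 0,"grip": 0.2},{"x": 0,"y": 0,"z": 0,"ax": 0,"ay": 0,"az": 0,"grip": 1},{"x": 0,"y": 0,"z": 0,"ax": 0,"ay": 0,"az": 0,"grip": 1},{"x": 0,"y": 0,"z": 0,"ax": 0,"ay": 0,"az": 0,"grip": 1},{"x": 0,"y": 0,"z": -25,"ax": 0,"ay": 0,"az": 0,"grip": 1},{"x": 0,"y": 0,"z": -40,"ax": 0,"ay": 0,"az": 0,"grip": 1},{"x": 0,"y": 0,"z": -40,"ax": 0,"ay": 0,"az": 0,"grip": 1}]}}

```text
time: 9.43
position: [0.6398, -0.0524, 0.1401]
ee_rot: [-0.001, 0.697, 0.717, -0.001]
contact_force: [-0.0, -0.6, 0.8]
gripper_width: 1.002
```

```bash
python3 - <<'E'
from h import *
from bench import *
plan([(.442,.022,.14,.03,6,1)])
s=read_state(); im=get_image("wrist"); cv2.imwrite("pics/w5.png",im["frame"][:,:,::-1])
E
```

```text
t 9.43 p [ 0.6398 -0.0524  0.1401] yaw 0.0295 F [-0.02 -0.62  0.85] w 1.002
{"x":13.4,"y":-32.6,"z":0.1,"ax":-0,"ay":0,"az":-0,"grip":1},
{"x":13.4,"y":-32.6,"z":0.1,"ax":-0,"ay":0,"az":-0,"grip":1},
{"x":13.4,"y":-32.6,"z":0.1,"ax":-0,"ay":0,"az":-0,"grip":1},
{"x":13.4,"y":-32.6,"z":0.1,"ax":-0,"ay":0,"az":-0,"grip":1},
{"x":13.4,"y":-32.6,"z":0,"ax":-0,"ay":0,"az":-0,"grip":1},
{"x":13.4,"y":-32.6,"z":0,"ax":-0,"ay":0,"az":-0,"grip":1},
```

View pics/w5.png

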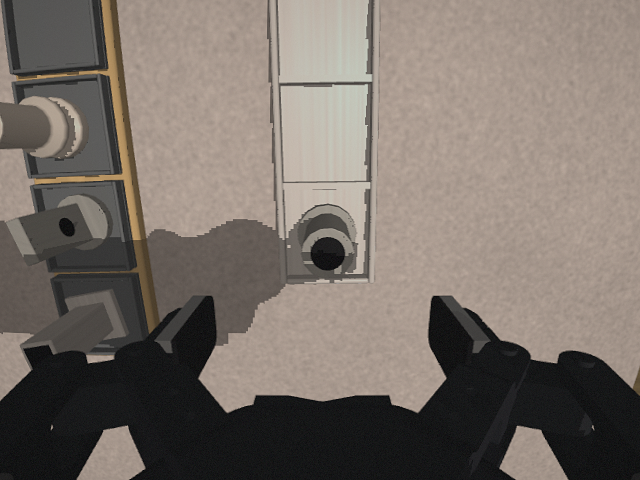

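>>> {"fn": "carry_out", "kwargs": {"series": [{"x": 13.4,"y": -32.6,"z": 0,"ax": 0,"ay": 0,"az": 0,"grip": 1},{"x": 13.4,"y": -32.6,"z": 0,"ax": 0,"ay": 0,"az": 0,"grip": 1},{"x": 13.4,"y": -32.6,"z": 0,"ax": 0,"ay": 0,"az": 0,"grip": 1},{"x": 13.4,"y": -32.6,"z": 0,"ax": 0,"ay": 0,"az": 0,"grip": 1},{"x": 13.4,"y": -32.6,"z": 0,"ax": 0,"ay": 0,"az": 0,"grip": 1},{"x": 13.4,"y": -32.6,"z": 0,"ax": 0,"ay": 0,"az": 0,"grip": 1},{"x": 0,"y": 0,"z": 0,"ax": 0,"ay": 0,"az": 0,"grip": 1}]}}

```text
time: 10.35
position: [0.4415, 0.0236, 0.1463]
ee_rot: [0.006, 0.697, 0.717, 0.005]
contact_force: [0.3, -0.3, 0.1]
gripper_width: 0.998
```

```bash
python3 - <<'E'
from h import *
from bench import *
plan([(.4425,.0225,.06,.04,4,1)])
s=read_state(); im=get_image("wrist"); cv2.imwrite("pics/w6.png",im["frame"][:,:,::-1])
print(proj((.443,.023,.085),wristcam(im,s)))
E
```

```text
t 10.35 p [0.4415 0.0236 0.1463] yaw 0.0288 F [ 0.32 -0.25  0.07] w 0.998
{"x":-0.2,"y":-0.1,"z":21.6,"ax":0.004,"ay":0.001,"az":-0.003,"grip":1},
{"x":-0.3,"y":-0,"z":21.6,"ax":0.004,"ay":0.001,"az":-0.003,"grip":1},
{"x":-0.3,"y":0.1,"z":21.6,"ax":0.004,"ay":0.001,"az":-0.003,"grip":1},
{"x":-0.3,"y":0.1,"z":21.6,"ax":0.004,"ay":0.001,"az":-0.003,"grip":1},
[[323.94897385 262.13856787]]
```

View pics/w6.png

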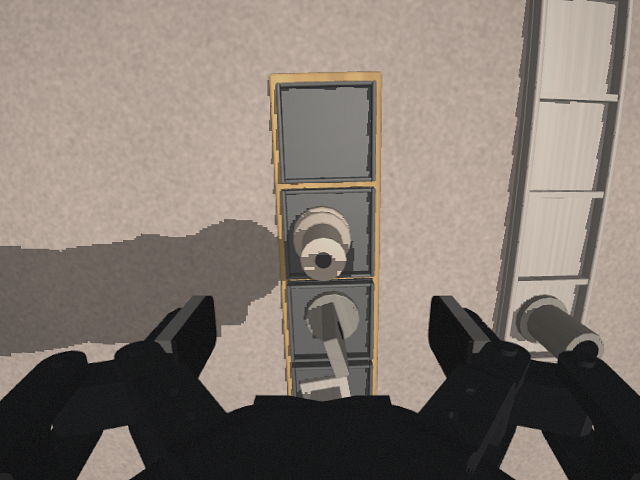

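>>> {"fn": "carry_out", "kwargs": {"series": [{"x": 0,"y": 0,"z": 22,"ax": 0.006,"ay": 0.001,"az": -0.003,"grip": 1},{"x": 0,"y": 0,"z": 22,"ax": 0.004,"ay": 0.001,"az": -0.003,"grip": 1},{"x": 0,"y": 0,"z": 22,"ax": 0.004,"ay": 0,"az": 0,"grip": 1},{"x": 0,"y": 0,"z": 20,"ax": 0.004,"ay": 0,"az": 0,"grip": 1},{"x": 0,"y": 0,"z": 0,"ax": 0,"ay": 0,"az": 0,"grip": 1}]}}

```text
time: 11.02
position: [0.4531, 0.0222, 0.0603]
ee_rot: [0.004, 0.696, 0.718, 0.004]
contact_force: [-0.8, 0.0, -0.2]
gripper_width: 1.001
```

```bash
python3 - <<'E'
from h import *
plan([(.4425,.0225,.049,.04,2,1)])
E
```

```text
t 11.03 p [0.4531 0.0222 0.0603] yaw 0.0325 F [-0.76  0.05 -0.19] w 1.001
{"x":0.3,"y":-5.4,"z":5.6,"ax":0.006,"ay":0,"az":-0.004,"grip":1},
{"x":0.3,"y":-5.3,"z":5.6,"ax":0.006,"ay":0,"az":-0.004,"grip":1},
```

>>> {"fn": "carry_out", "kwargs": {"grip_force": 50, "series": [{"x": 0,"y": -5.5,"z": 6,"ax": 0.006,"ay": 0,"az": -0.004,"grip": 1},{"x": 0,"y": -5.5,"z": 6,"ax": 0.006,"ay": 0,"az": -0.004,"grip": 1},{"x": 0,"y": -1,"z": 1,"ax": 0,"ay": 0,"az": 0,"grip": 1},{"x": 0,"y": 0,"z": 0,"ax": 0,"ay": 0,"az": 0,"grip": 1}]}}

```text
time: 11.52
position: [0.443, 0.0215, 0.0483]
ee_rot: [0.001, 0.693, 0.721, 0.001]
contact_force: [0.7, -0.4, 0.8]
gripper_width: 0.999
```

```bash
python3 - <<'E'
from h import *
plan([(.4425,.0225,.049,.04,1,1)])
E
```

```text
t 11.53 p [0.443  0.0215 0.0483] yaw 0.0405 F [ 0.67 -0.35  0.82] w 0.999
{"x":1,"y":-0.5,"z":-0.7,"ax":0.003,"ay":0.001,"az":0,"grip":1},
```

>>> {"fn": "carry_out", "kwargs": {"grip_force": 45, "series": [{"x": 0,"y": 0,"z": 0,"ax": 0,"ay": 0,"az": 0,"grip": -1},{"x": 0,"y": 0,"z": 0,"ax": 0,"ay": 0,"az": 0,"grip": -1},{"x": 0,"y": 0,"z": 0,"ax": 0,"ay": 0,"az": 0,"grip": -1},{"x": 0,"y": 0,"z": 0,"ax": 0,"ay": 0,"az": 0,"grip": -1},{"x": 0,"y": 0,"z": 0,"ax": 0,"ay": 0,"az": 0,"grip": -1},{"x": 0,"y": 0,"z": 0,"ax": 0,"ay": 0,"az": 0,"grip": -1},{"x": 0,"y": 0,"z": 0,"ax": 0,"ay": 0,"az": 0,"grip": -1}]}}

```text
time: 12.4
position: [0.4438, 0.0216, 0.0492]
ee_rot: [0.002, 0.693, 0.721, 0.001]
contact_force: [-0.5, -0.5, 1.5]
gripper_width: 0.313
```

```bash
python3 - <<'E'
from h import *
plan([(.443,.0215,.13,.04,4,-1),(.6385,.022,.13,.04,6,-1)])
E
```

```text
t 12.4 p [0.4438 0.0216 0.0492] yaw 0.0406 F [-0.53 -0.49  1.48] w 0.313
{"x":-0,"y":-0.1,"z":-20.2,"ax":0.001,"ay":0,"az":0,"grip":-1},
{"x":-0,"y":-0.1,"z":-20.2,"ax":0.001,"ay":0,"az":0,"grip":-1},
{"x":-0,"y":-0.1,"z":-20.2,"ax":0.001,"ay":0,"az":0,"grip":-1},
{"x":-0,"y":-0.2,"z":-20.2,"ax":0.001,"ay":0,"az":0,"grip":-1},
{"x":-1.2,"y":32.6,"z":-0,"ax":-0,"ay":-0,"az":0,"grip":-1},
{"x":-1.2,"y":32.6,"z":-0,"ax":-0,"ay":-0,"az":0,"grip":-1},
{"x":-1.2,"y":32.6,"z":-0,"ax":-0,"ay":-0,"az":0,"grip":-1},
{"x":-1.2,"y":32.6,"z":-0,"ax":-0,"ay":-0,"az":0,"grip":-1},
{"x":-1.2,"y":32.6,"z":-0,"ax":-0,"ay":-0,"az":0,"grip":-1},
{"x":-1.2,"y":32.6,"z":-0,"ax":-0,"ay":-0,"az":0,"grip":-1},
```

>>> {"fn": "carry_out", "kwargs": {"series": [{"x": 0,"y": 0,"z": -15,"ax": 0,"ay": 0,"az": 0,"grip": -1},{"x": 0,"y": 0,"z": -24,"ax": 0,"ay": 0,"az": 0,"grip": -1},{"x": 0,"y": 0,"z": -24,"ax": 0,"ay": 0,"az": 0,"grip": -1},{"x": 0,"y": 0,"z": -20,"ax": 0,"ay": 0,"az": 0,"grip": -1},{"x": -1,"y": 33,"z": 0,"ax": 0,"ay": 0,"az": 0,"grip": -1},{"x": -1,"y": 33,"z": 0,"ax": 0,"ay": 0,"az": 0,"grip": -1},{"x": -1,"y": 33,"z": 0,"ax": 0,"ay": 0,"az": 0,"grip": -1},{"x": -1,"y": 33,"z": 0,"ax": 0,"ay": 0,"az": 0,"grip": -1},{"x": -1,"y": 33,"z": 0,"ax": 0,"ay": 0,"az": 0,"grip": -1},{"x": -1,"y": 33,"z": 0,"ax": 0,"ay": 0,"az": 0,"grip": -1},{"x": 0,"y": 0,"z": 0,"ax": 0,"ay": 0,"az": 0,"grip": -1}]}}

```text
time: 13.78
position: [0.6414, 0.0235, 0.1262]
ee_rot: [-0.003, 0.693, 0.721, -0.004]
contact_force: [-0.7, -0.3, -2.6]
gripper_width: 0.313
```

```bash
python3 - <<'E'
from h import *
from bench import *
plan([(.6385,.022,.07,.04,3,-1)])
s=read_state(); im=get_image("wrist"); cv2.imwrite("pics/w7.png",im["frame"][:,:,::-1])
E
```

```text
t 13.78 p [0.6414 0.0235 0.1262] yaw 0.0408 F [-0.75 -0.34 -2.63] w 0.313
{"x":-0.5,"y":-0.8,"z":18.8,"ax":-0.003,"ay":0,"az":0,"grip":-1},
{"x":-0.5,"y":-0.9,"z":18.7,"ax":-0.003,"ay":0,"az":0,"grip":-1},
{"x":-0.5,"y":-0.9,"z":18.7,"ax":-0.003,"ay":0,"az":0,"grip":-1},
```

View pics/w7.png

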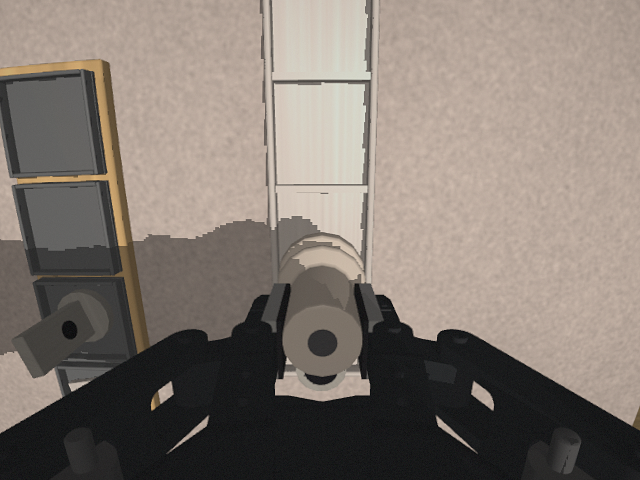

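>>> {"fn": "carry_out", "kwargs": {"series": [{"x": -0.5,"y": -2,"z": 19,"ax": -0.003,"ay": 0,"az": 0,"grip": -1},{"x": -0.5,"y": -2,"z": 19,"ax": -0.003,"ay": 0,"az": 0,"grip": -1},{"x": -0.5,"y": 0,"z": 16,"ax": -0.003,"ay": 0,"az": 0,"grip": -1},{"x": 0,"y": 0,"z": 0,"ax": 0,"ay": 0,"az": 0,"grip": -1}]}}

```text
time: 14.32
position: [0.6295, 0.0217, 0.0695]
ee_rot: [-0.003, 0.692, 0.721, -0.004]
contact_force: [-0.9, -0.1, -1.4]
gripper_width: 0.317
```

```bash
python3 - <<'E'
from h import *
plan([(.6385,.022,.0395,.04,4,-1)])
E
```

```text
t 14.32 p [0.6295 0.0217 0.0695] yaw 0.041 F [-0.91 -0.07 -1.43] w 0.317
{"x":-0,"y":2.3,"z":7.5,"ax":-0.003,"ay":0,"az":0,"grip":-1},
{"x":-0,"y":2.3,"z":7.5,"ax":-0.003,"ay":0,"az":0,"grip":-1},
{"x":-0,"y":2.3,"z":7.5,"ax":-0.003,"ay":0,"az":0,"grip":-1},
{"x":-0,"y":2.3,"z":7.5,"ax":-0.003,"ay":0,"az":0,"grip":-1},
```

>>> {"fn": "carry_out", "kwargs": {"series": [{"x": 0,"y": 5,"z": 2,"ax": -0.005,"ay": 0,"az": 0,"grip": -1},{"x": 0,"y": 4,"z": 6,"ax": -0.005,"ay": 0,"az": 0,"grip": -1},{"x": 0,"y": 0,"z": 7,"ax": 0,"ay": 0,"az": 0,"grip": -1},{"x": 0,"y": 0,"z": 6,"ax": 0,"ay": 0,"az": 0,"grip": -1},{"x": 0,"y": 0,"z": 4,"ax": 0,"ay": 0,"az": 0,"grip": -1},{"x": 0,"y": 0,"z": 0,"ax": 0,"ay": 0,"az": 0,"grip": -1}]}}

```text
time: 15.08
position: [0.6396, 0.0222, 0.045]
ee_rot: [0.001, 0.692, 0.721, 0.001]
contact_force: [-0.1, 0.6, -1.2]
gripper_width: 0.316
```

```bash
python3 - <<'E'
from h import *
plan([(.6385,.022,.0395,.04,2,-1)])
E
```

```text
t 15.07 p [0.6396 0.0222 0.045 ] yaw 0.0411 F [-0.05  0.6  -1.22] w 0.316
{"x":-0.1,"y":-0.5,"z":2.7,"ax":0.001,"ay":0,"az":0.001,"grip":-1},
{"x":-0.1,"y":-0.5,"z":2.7,"ax":0.001,"ay":0,"az":0.001,"grip":-1},
```

>>> {"fn": "carry_out", "kwargs": {"series": [{"x": 0,"y": -0.5,"z": 2.5,"ax": 0,"ay": 0,"az": 0,"grip": -1},{"x": 0,"y": 0,"z": 2,"ax": 0,"ay": 0,"az": 0,"grip": -1},{"x": 0,"y": 0,"z": 1.5,"ax": 0,"ay": 0,"az": 0,"grip": -1},{"x": 0,"y": 0,"z": 1,"ax": 0,"ay": 0,"az": 0,"grip": -1},{"x": 0,"y": 0,"z": 0,"ax": 0,"ay": 0,"az": 0,"grip": -1}]}}

```text
time: 15.7
position: [0.6396, 0.0222, 0.0395]
ee_rot: [0.002, 0.692, 0.721, 0.002]
contact_force: [0.2, 0.6, -0.4]
gripper_width: 0.312
```

>>> {"fn": "carry_out", "kwargs": {"series": [{"x": 0,"y": 0,"z": 1,"ax": 0,"ay": 0,"az": 0,"grip": -1},{"x": 0,"y": 0,"z": 0,"ax": 0,"ay": 0,"az": 0,"grip": -1}]}}

```text
time: 15.95
position: [0.6398, 0.0222, 0.0393]
ee_rot: [0.002, 0.692, 0.721, 0.002]
contact_force: [-0.4, -0.6, -1.5]
gripper_width: 0.313
```

>>> {"fn": "carry_out", "kwargs": {"series": [{"x": 0,"y": 0,"z": 1.5,"ax": 0,"ay": 0,"az": 0,"grip": -1},{"x": 0,"y": 0,"z": 0,"ax": 0,"ay": 0,"az": 0,"grip": -1}]}}

```text
time: 16.2
position: [0.64, 0.0222, 0.0394]
ee_rot: [0.003, 0.692, 0.721, 0.002]
contact_force: [0.7, -0.9, -2.7]
gripper_width: 0.316
```

>>> {"fn": "carry_out", "kwargs": {"series": [{"x": 0,"y": 0,"z": 0,"ax": 0,"ay": 0,"az": 0,"grip": 0.2},{"x": 0,"y": 0,"z": 0,"ax": 0,"ay": 0,"az": 0,"grip": 1},{"x": 0,"y": 0,"z": 0,"ax": 0,"ay": 0,"az": 0,"grip": 1},{"x": 0,"y": 0,"z": 0,"ax": 0,"ay": 0,"az": 0,"grip": 1},{"x": 0,"y": 0,"z": -25,"ax": 0,"ay": 0,"az": 0,"grip": 1},{"x": 0,"y": 0,"z": -40,"ax": 0,"ay": 0,"az": 0,"grip": 1},{"x": 0,"y": 0,"z": -40,"ax": 0,"ay": 0,"az": 0,"grip": 1}]}}

```text
time: 17.08
position: [0.6366, 0.0222, 0.1408]
ee_rot: [-0.001, 0.692, 0.721, -0.001]
contact_force: [-0.1, -0.2, -0.4]
gripper_width: 1.002
```

```bash
python3 - <<'E'
from h import *
from bench import *
plan([(.455,-.047,.15,.36,6,1)])
s=read_state(); im=get_image("wrist"); cv2.imwrite("pics/w8.png",im["frame"][:,:,::-1])
E
```

```text
t 17.07 p [0.6366 0.0222 0.1408] yaw 0.0411 F [-0.07 -0.18 -0.39] w 1.002
{"x":-10.3,"y":-30.7,"z":-1.4,"ax":-0.001,"ay":0,"az":-0.053,"grip":1},
{"x":-8.6,"y":-31.2,"z":-1.4,"ax":-0.001,"ay":0,"az":-0.053,"grip":1},
{"x":-7,"y":-31.6,"z":-1.5,"ax":-0.001,"ay":0,"az":-0.053,"grip":1},
{"x":-5.3,"y":-32,"z":-1.5,"ax":-0.001,"ay":0,"az":-0.053,"grip":1},
{"x":-3.6,"y":-32.2,"z":-1.5,"ax":-0.001,"ay":0,"az":-0.053,"grip":1},
{"x":-1.8,"y":-32.3,"z":-1.5,"ax":-0.001,"ay":0,"az":-0.053,"grip":1},
```

View pics/w8.png

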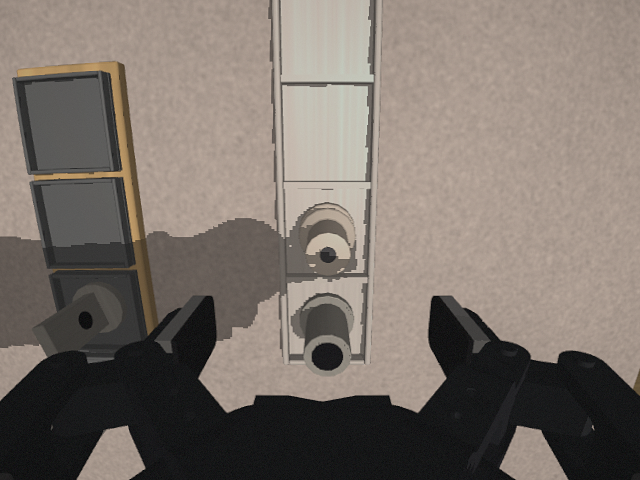

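>>> {"fn": "carry_out", "kwargs": {"series": [{"x": -10,"y": -30.7,"z": -1.5,"ax": 0,"ay": 0,"az": -0.053,"grip": 1},{"x": -8.6,"y": -31.2,"z": -1.5,"ax": 0,"ay": 0,"az": -0.053,"grip": 1},{"x": -7,"y": -31.6,"z": -1.5,"ax": 0,"ay": 0,"az": -0.053,"grip": 1},{"x": -5,"y": -32,"z": -1.5,"ax": 0,"ay": 0,"az": -0.053,"grip": 1},{"x": -3.5,"y": -32,"z": -1.5,"ax": 0,"ay": 0,"az": -0.053,"grip": 1},{"x": -2,"y": -32,"z": -1.5,"ax": 0,"ay": 0,"az": -0.053,"grip": 1},{"x": 0,"y": 0,"z": 0,"ax": 0,"ay": 0,"az": 0,"grip": 1}]}}

```text
time: 18.0
position: [0.4558, -0.0486, 0.1567]
ee_rot: [0.007, 0.565, 0.825, 0.004]
contact_force: [0.5, -0.8, 0.0]
gripper_width: 0.998
```

```bash
python3 - <<'E'
from h import *
from bench import *
plan([(.455,-.048,.06,.36,4,1)])
s=read_state(); im=get_image("wrist"); cv2.imwrite("pics/w9.png",cv2.resize(im["frame"][200:400,230:420,::-1],None,fx=3,fy=3))
c=wristcam(im,s); print(proj(rect((.455,-.048,.36),.03,.01,.081),c).round(0))
import pickle; pickle.dump(c,open('c9.pkl','wb'))
E
```

```text
t 18.0 p [ 0.4558 -0.0486  0.1567] yaw 0.3703 F [ 0.51 -0.85  0.04] w 0.998
{"x":0.4,"y":-0.5,"z":24.2,"ax":0.004,"ay":0.002,"az":0.003,"grip":1},
{"x":0.3,"y":-0.4,"z":24.2,"ax":0.004,"ay":0.002,"az":0.003,"grip":1},
{"x":0.3,"y":-0.3,"z":24.2,"ax":0.004,"ay":0.002,"az":0.003,"grip":1},
{"x":0.3,"y":-0.2,"z":24.2,"ax":0.004,"ay":0.002,"az":0.003,"grip":1},
[[328. 230.]
 [327. 275.]
 [312. 275.]
 [312. 230.]]
```

View pics/w9.png

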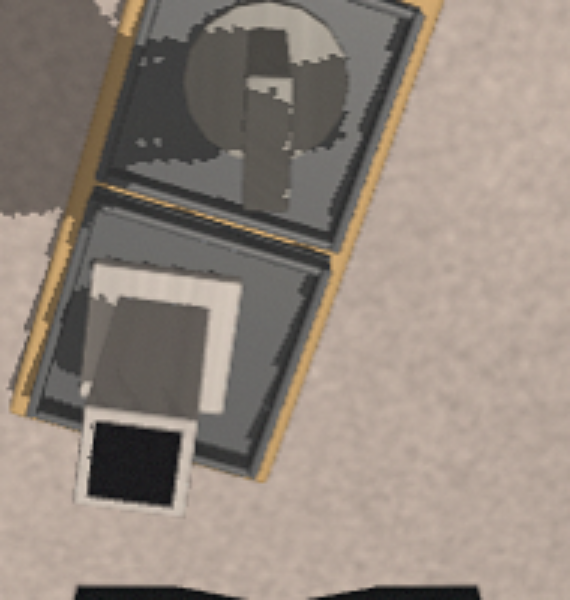

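>>> {"fn": "carry_out", "kwargs": {"series": [{"x": 1,"y": -2,"z": 24,"ax": 0.005,"ay": 0.002,"az": 0,"grip": 1},{"x": 1,"y": -2,"z": 24,"ax": 0.005,"ay": 0.002,"az": 0,"grip": 1},{"x": 0.5,"y": -1,"z": 24,"ax": 0.004,"ay": 0.002,"az": 0,"grip": 1},{"x": 0,"y": 0,"z": 20,"ax": 0.004,"ay": 0.002,"az": 0,"grip": 1},{"x": 0,"y": 0,"z": 0,"ax": 0,"ay": 0,"az": 0,"grip": 1}]}}

```text
time: 18.68
position: [0.4606, -0.0469, 0.0637]
ee_rot: [0.003, 0.565, 0.825, 0.002]
contact_force: [-0.7, -0.6, 0.0]
gripper_width: 1.001
```

```bash
python3 - <<'E'
from h import *
plan([(.4545,-.046,.047,.372,2,1)])
E
```

```text
t 18.68 p [ 0.4606 -0.0469  0.0637] yaw 0.3708 F [-0.73 -0.6   0.04] w 1.001
{"x":1.5,"y":-2.8,"z":8.3,"ax":0.003,"ay":0.001,"az":-0.001,"grip":1},
{"x":1.5,"y":-2.7,"z":8.3,"ax":0.003,"ay":0.001,"az":-0.001,"grip":1},
```

>>> {"fn": "carry_out", "kwargs": {"series": [{"x": 1.5,"y": -3.5,"z": 8.5,"ax": 0.004,"ay": 0.001,"az": 0,"grip": 1},{"x": 1.5,"y": -3.5,"z": 8.5,"ax": 0.003,"ay": 0.001,"az": 0,"grip": 1},{"x": 0,"y": -1,"z": 1,"ax": 0,"ay": 0,"az": 0,"grip": 1},{"x": 0,"y": 0,"z": 0,"ax": 0,"ay": 0,"az": 0,"grip": 1}]}}

```text
time: 19.18
position: [0.4542, -0.0468, 0.0463]
ee_rot: [0.002, 0.564, 0.825, 0.001]
contact_force: [-0.5, 0.1, 0.2]
gripper_width: 1.0
```

```bash
python3 - <<'E'
from h import *
plan([(.4545,-.046,.047,.372,1,1)])
E
```

```text
t 19.18 p [ 0.4542 -0.0468  0.0463] yaw 0.3712 F [-0.54  0.08  0.17] w 1.0
{"x":0.6,"y":0.6,"z":-0.7,"ax":0.003,"ay":0.002,"az":-0.001,"grip":1},
```

>>> {"fn": "carry_out", "kwargs": {"grip_force": 50, "series": [{"x": 0,"y": 0,"z": 0,"ax": 0,"ay": 0,"az": 0,"grip": -1},{"x": 0,"y": 0,"z": 0,"ax": 0,"ay": 0,"az": 0,"grip": -1},{"x": 0,"y": 0,"z": 0,"ax": 0,"ay": 0,"az": 0,"grip": -1},{"x": 0,"y": 0,"z": 0,"ax": 0,"ay": 0,"az": 0,"grip": -1},{"x": 0,"y": 0,"z": 0,"ax": 0,"ay": 0,"az": 0,"grip": -1},{"x": 0,"y": 0,"z": 0,"ax": 0,"ay": 0,"az": 0,"grip": -1},{"x": 0,"y": 0,"z": 0,"ax": 0,"ay": 0,"az": 0,"grip": -1},{"x": 0,"y": 0,"z": 0,"ax": 0,"ay": 0,"az": 0,"grip": -1}]}}

```text
time: 20.18
position: [0.4552, -0.047, 0.0473]
ee_rot: [0.003, 0.565, 0.825, 0.001]
contact_force: [-0.7, 0.1, 0.3]
gripper_width: 0.112
```

```bash
python3 - <<'E'
from h import *
plan([(.4545,-.0465,.13,.37,4,-1),(.6355,.097,.13,.2,7,-1)])
E
```

```text
t 20.18 p [ 0.4552 -0.047   0.0473] yaw 0.371 F [-0.73  0.08  0.25] w 0.112
{"x":0.1,"y":-0,"z":-20.7,"ax":0.001,"ay":0.001,"az":0,"grip":-1},
{"x":0.1,"y":-0,"z":-20.7,"ax":0.001,"ay":0.001,"az":0,"grip":-1},
{"x":0.2,"y":-0.1,"z":-20.7,"ax":0.001,"ay":0.001,"az":0,"grip":-1},
{"x":0.2,"y":-0.1,"z":-20.7,"ax":0.001,"ay":0.001,"az":0,"grip":-1},
{"x":9.8,"y":31.5,"z":0,"ax":0,"ay":0,"az":0.024,"grip":-1},
{"x":10.5,"y":31.3,"z":0,"ax":0,"ay":0,"az":0.024,"grip":-1},
{"x":11.3,"y":31,"z":0,"ax":0,"ay":0,"az":0.024,"grip":-1},
{"x":12,"y":30.7,"z":0,"ax":0,"ay":0,"az":0.024,"grip":-1},
{"x":12.8,"y":30.4,"z":0,"ax":0,"ay":0,"az":0.024,"grip":-1},
{"x":13.5,"y":30.1,"z":0,"ax":0,"ay":0,"az":0.024,"grip":-1},
{"x":14.2,"y":29.8,"z":0,"ax":0,"ay":0,"az":0.024,"grip":-1},
```

>>> {"fn": "carry_out", "kwargs": {"series": [{"x": 0,"y": 0,"z": -15,"ax": 0,"ay": 0,"az": 0,"grip": -1},{"x": 0,"y": 0,"z": -26,"ax": 0,"ay": 0,"az": 0,"grip": -1},{"x": 0,"y": 0,"z": -26,"ax": 0,"ay": 0,"az": 0,"grip": -1},{"x": 0,"y": 0,"z": -24,"ax": 0,"ay": 0,"az": 0,"grip": -1},{"x": 10,"y": 31.5,"z": 0,"ax": 0,"ay": 0,"az": 0.024,"grip": -1},{"x": 10.5,"y": 31.5,"z": 0,"ax": 0,"ay": 0,"az": 0.024,"grip": -1},{"x": 11.5,"y": 31,"z": 0,"ax": 0,"ay": 0,"az": 0.024,"grip": -1},{"x": 12,"y": 31,"z": 0,"ax": 0,"ay": 0,"az": 0.024,"grip": -1},{"x": 13,"y": 30.5,"z": 0,"ax": 0,"ay": 0,"az": 0.024,"grip": -1},{"x": 13.5,"y": 30,"z": 0,"ax": 0,"ay": 0,"az": 0.024,"grip": -1},{"x": 14,"y": 30,"z": 0,"ax": 0,"ay": 0,"az": 0.024,"grip": -1},{"x": 0,"y": 0,"z": 0,"ax": 0,"ay": 0,"az": 0,"grip": -1}]}}

```text
time: 21.68
position: [0.6352, 0.101, 0.1331]
ee_rot: [-0.003, 0.635, 0.773, -0.004]
contact_force: [-1.4, -0.2, -1.7]
gripper_width: 0.108
```

```bash
python3 - <<'E'
from h import *
from bench import *
plan([(.6355,.097,.07,.2,3,-1)])
s=read_state(); im=get_image("wrist"); cv2.imwrite("pics/w10.png",im["frame"][:,:,::-1])
E
```

```text
t 21.68 p [0.6352 0.101  0.1331] yaw 0.1955 F [-1.4  -0.17 -1.71] w 0.108
{"x":-1.3,"y":0,"z":21,"ax":-0.004,"ay":-0,"az":-0.002,"grip":-1},
{"x":-1.3,"y":-0,"z":21,"ax":-0.004,"ay":-0,"az":-0.002,"grip":-1},
{"x":-1.3,"y":-0.1,"z":21,"ax":-0.004,"ay":-0,"az":-0.002,"grip":-1},
```

View pics/w10.png

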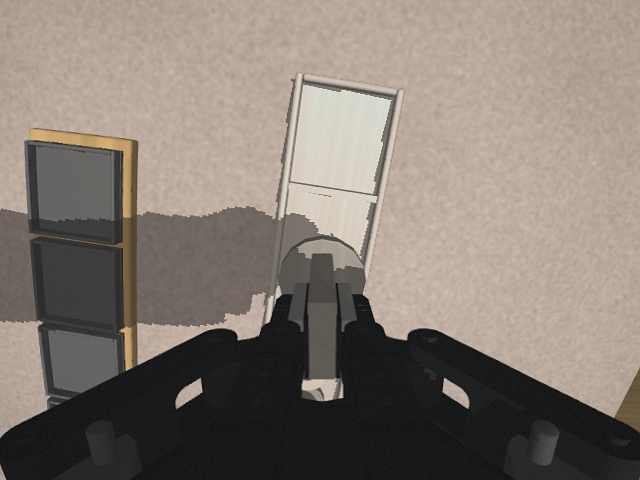

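>>> {"fn": "carry_out", "kwargs": {"series": [{"x": -1.5,"y": 2,"z": 20,"ax": -0.006,"ay": 0,"az": 0,"grip": -1},{"x": -1.5,"y": 3,"z": 20,"ax": -0.006,"ay": 0,"az": 0,"grip": -1},{"x": -1,"y": 3,"z": 16,"ax": -0.006,"ay": 0,"az": 0,"grip": -1},{"x": 0,"y": 0,"z": 0,"ax": 0,"ay": 0,"az": 0,"grip": -1}]}}

```text
time: 22.22
position: [0.6377, 0.0943, 0.0745]
ee_rot: [0.0, 0.636, 0.772, -0.0]
contact_force: [-0.1, 0.7, -2.0]
gripper_width: 0.111
```

```bash
python3 - <<'E'
from h import *
plan([(.6355,.097,.0373,.2,5,-1)])
E
```

```text
t 22.23 p [0.6377 0.0943 0.0745] yaw 0.193 F [-0.09  0.74 -2.01] w 0.111
{"x":0.6,"y":-0.3,"z":7.4,"ax":-0,"ay":0,"az":-0.001,"grip":-1},
{"x":0.6,"y":-0.3,"z":7.4,"ax":-0,"ay":0,"az":-0.001,"grip":-1},
{"x":0.6,"y":-0.3,"z":7.4,"ax":-0,"ay":0,"az":-0.001,"grip":-1},
{"x":0.6,"y":-0.3,"z":7.4,"ax":-0,"ay":0,"az":-0.001,"grip":-1},
{"x":0.6,"y":-0.3,"z":7.4,"ax":-0,"ay":0,"az":-0.001,"grip":-1},
```

>>> {"fn": "carry_out", "kwargs": {"series": [{"x": 1,"y": 0,"z": 8,"ax": 0,"ay": 0,"az": 0,"grip": -1},{"x": 0.6,"y": 0,"z": 8,"ax": 0,"ay": 0,"az": 0,"grip": -1},{"x": 0.6,"y": 0,"z": 8,"ax": 0,"ay": 0,"az": 0,"grip": -1},{"x": 0,"y": 0,"z": 6,"ax": 0,"ay": 0,"az": 0,"grip": -1},{"x": 0,"y": 0,"z": 2,"ax": 0,"ay": 0,"az": 0,"grip": -1},{"x": 0,"y": 0,"z": 0,"ax": 0,"ay": 0,"az": 0,"grip": -1}]}}

```text
time: 22.98
position: [0.6374, 0.0961, 0.0424]
ee_rot: [0.001, 0.636, 0.772, 0.0]
contact_force: [0.4, 0.2, -2.0]
gripper_width: 0.108
```

```bash
python3 - <<'E'
from h import *
plan([(.6355,.097,.0373,.2,2,-1)])
E
```

```text
t 22.98 p [0.6374 0.0961 0.0424] yaw 0.1925 F [ 0.37  0.22 -1.97] w 0.108
{"x":0.6,"y":-0.8,"z":2.6,"ax":0.001,"ay":0.001,"az":-0.004,"grip":-1},
{"x":0.6,"y":-0.8,"z":2.6,"ax":0.001,"ay":0.001,"az":-0.004,"grip":-1},
```

>>> {"fn": "carry_out", "kwargs": {"series": [{"x": 0.5,"y": -1,"z": 2.5,"ax": 0,"ay": 0,"az": 0,"grip": -1},{"x": 0,"y": 0,"z": 2,"ax": 0,"ay": 0,"az": 0,"grip": -1},{"x": 0,"y": 0,"z": 1.5,"ax": 0,"ay": 0,"az": 0,"grip": -1},{"x": 0,"y": 0,"z": 1.5,"ax": 0,"ay": 0,"az": 0,"grip": -1},{"x": 0,"y": 0,"z": 0,"ax": 0,"ay": 0,"az": 0,"grip": -1}]}}

```text
time: 23.6
position: [0.6372, 0.0965, 0.0377]
ee_rot: [0.002, 0.636, 0.772, 0.001]
contact_force: [0.2, 0.5, -1.4]
gripper_width: 0.109
```

>>> {"fn": "carry_out", "kwargs": {"series": [{"x": 0,"y": 0,"z": 1.5,"ax": 0,"ay": 0,"az": 0,"grip": -1},{"x": 0,"y": 0,"z": 1.5,"ax": 0,"ay": 0,"az": 0,"grip": -1},{"x": 0,"y": 0,"z": 0,"ax": 0,"ay": 0,"az": 0,"grip": -1}]}}

```text
time: 23.98
position: [0.6377, 0.0966, 0.0375]
ee_rot: [0.003, 0.636, 0.772, 0.002]
contact_force: [-0.4, -0.2, -1.2]
gripper_width: 0.111
```

>>> {"fn": "carry_out", "kwargs": {"series": [{"x": 0,"y": 0,"z": 0,"ax": 0,"ay": 0,"az": 0,"grip": -0.2},{"x": 0,"y": 0,"z": 0,"ax": 0,"ay": 0,"az": 0,"grip": 1},{"x": 0,"y": 0,"z": 0,"ax": 0,"ay": 0,"az": 0,"grip": 1},{"x": 0,"y": 0,"z": 0,"ax": 0,"ay": 0,"az": 0,"grip": 1},{"x": 0,"y": 0,"z": 0,"ax": 0,"ay": 0,"az": 0,"grip": 1},{"x": 0,"y": 0,"z": -25,"ax": 0,"ay": 0,"az": 0,"grip": 1},{"x": 0,"y": 0,"z": -40,"ax": 0,"ay": 0,"az": 0,"grip": 1},{"x": 0,"y": 0,"z": -40,"ax": 0,"ay": 0,"az": 0,"grip": 1}]}}

```text
time: 24.98
position: [0.6342, 0.0962, 0.1391]
ee_rot: [-0.001, 0.636, 0.772, -0.002]
contact_force: [0.3, 0.1, -0.1]
gripper_width: 0.999
```

```bash
python3 - <<'E'
from h import *
from bench import *
plan([(.453,-.129,.16,.215,8,1)])
s=read_state(); im=get_image("wrist"); cv2.imwrite("pics/w11.png",im["frame"][:,:,::-1])
E
```

```text
t 24.98 p [0.6342 0.0962 0.1391] yaw 0.1926 F [ 0.3   0.08 -0.1 ] w 0.999
{"x":-23.3,"y":-27.6,"z":-2.5,"ax":-0,"ay":0,"az":-0.003,"grip":1},
{"x":-23.2,"y":-27.7,"z":-2.5,"ax":-0,"ay":0,"az":-0.003,"grip":1},
{"x":-23.1,"y":-27.8,"z":-2.5,"ax":-0,"ay":0,"az":-0.003,"grip":1},
{"x":-23.1,"y":-27.8,"z":-2.5,"ax":-0,"ay":0,"az":-0.003,"grip":1},
{"x":-23,"y":-27.9,"z":-2.6,"ax":-0,"ay":0,"az":-0.003,"grip":1},
{"x":-22.9,"y":-27.9,"z":-2.6,"ax":-0,"ay":0,"az":-0.003,"grip":1},
{"x":-22.8,"y":-28,"z":-2.6,"ax":-0,"ay":0,"az":-0.003,"grip":1},
{"x":-22.7,"y":-28.1,"z":-2.6,"ax":-0,"ay":0,"az":-0.003,"grip":1},
```

View pics/w11.png

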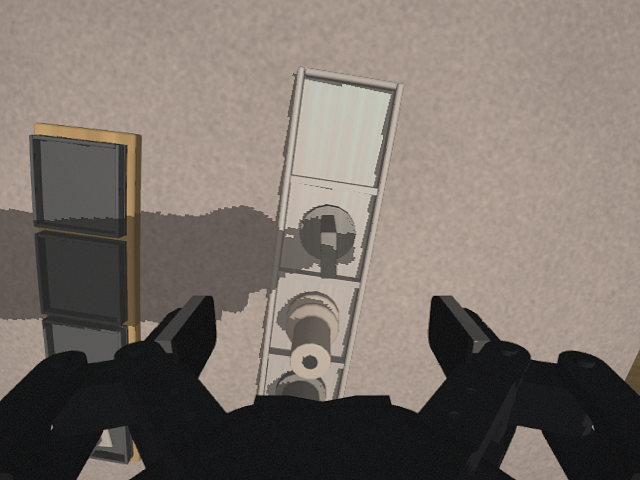

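Lug sits in its compartment (330, 235). On to the post.

>>> {"fn": "carry_out", "kwargs": {"series": [{"x": -23,"y": -28,"z": -2.5,"ax": 0,"ay": 0,"az": -0.003,"grip": 1},{"x": -23,"y": -28,"z": -2.5,"ax": 0,"ay": 0,"az": -0.003,"grip": 1},{"x": -23,"y": -28,"z": -2.5,"ax": 0,"ay": 0,"az": -0.003,"grip": 1},{"x": -23,"y": -28,"z": -2.5,"ax": 0,"ay": 0,"az": -0.003,"grip": 1},{"x": -23,"y": -28,"z": -2.5,"ax": 0,"ay": 0,"az": -0.003,"grip": 1},{"x": -23,"y": -28,"z": -2.5,"ax": 0,"ay": 0,"az": -0.003,"grip": 1},{"x": -23,"y": -28,"z": -2.5,"ax": 0,"ay": 0,"az": -0.003,"grip": 1},{"x": -23,"y": -28,"z": -2.5,"ax": 0,"ay": 0,"az": -0.003,"grip": 1},{"x": 0,"y": 0,"z": 0,"ax": 0,"ay": 0,"az": 0,"grip": 1}]}}

```text
time: 26.15
position: [0.4522, -0.1348, 0.1669]
ee_rot: [0.007, 0.626, 0.78, 0.005]
contact_force: [0.3, 0.1, 0.1]
gripper_width: 0.999
```

```bash
python3 - <<'E'
from h import *
from bench import *
plan([(.452,-.129,.06,.215,4,1)])
s=read_state(); im=get_image("wrist"); cv2.imwrite("pics/w12.png",cv2.resize(im["frame"][200:400,230:420,::-1],None,fx=3,fy=3))
c=wristcam(im,s); print(((proj(rect((.452,-.129,.215),.026,.026,.083),c)-[230,200])*3).round(0))
E
```

```text
t 26.15 p [ 0.4522 -0.1348  0.1669] yaw 0.219 F [0.25 0.07 0.05] w 0.999
{"x":1.5,"y":-0.2,"z":26.7,"ax":0.004,"ay":0.001,"az":0.001,"grip":1},
{"x":1.5,"y":-0.1,"z":26.7,"ax":0.004,"ay":0.001,"az":0.001,"grip":1},
{"x":1.5,"y":0,"z":26.7,"ax":0.004,"ay":0.001,"az":0.001,"grip":1},
{"x":1.4,"y":0.1,"z":26.7,"ax":0.004,"ay":0.001,"az":0.001,"grip":1},
[[337.  68.]
 [335. 183.]
 [217. 183.]
 [216.  68.]]
```

View pics/w12.png

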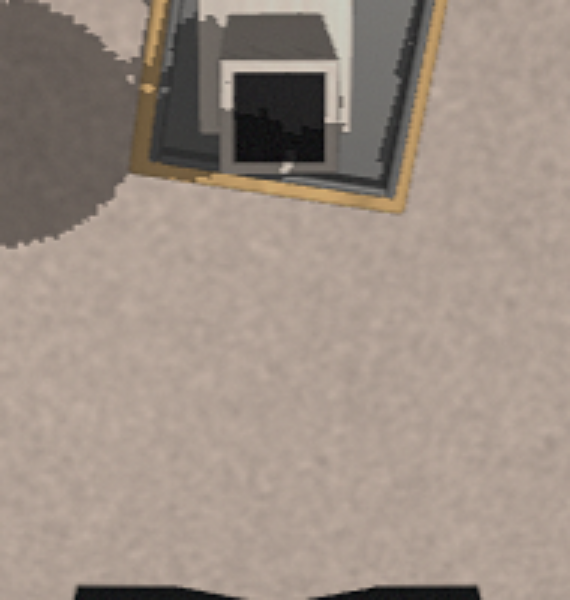

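>>> {"fn": "carry_out", "kwargs": {"series": [{"x": 2,"y": -2,"z": 26,"ax": 0.005,"ay": 0.001,"az": 0,"grip": 1},{"x": 2,"y": -2,"z": 26,"ax": 0.005,"ay": 0.001,"az": 0,"grip": 1},{"x": 2,"y": -1,"z": 26,"ax": 0.004,"ay": 0.001,"az": 0,"grip": 1},{"x": 2,"y": 0,"z": 22,"ax": 0.004,"ay": 0.001,"az": 0,"grip": 1},{"x": 0,"y": 0,"z": 0,"ax": 0,"ay": 0,"az": 0,"grip": 1}]}}

```text
time: 26.82
position: [0.4527, -0.1241, 0.0649]
ee_rot: [0.002, 0.623, 0.782, 0.002]
contact_force: [0.6, 0.9, 0.8]
gripper_width: 0.997
```

```bash
python3 - <<'E'
from h import *
plan([(.4525,-.1268,.047,.215,2,1)])
E
```

```text
t 26.82 p [ 0.4527 -0.1241  0.0649] yaw 0.2258 F [0.62 0.89 0.78] w 0.997
{"x":-1.3,"y":-0.5,"z":9,"ax":0.003,"ay":0.001,"az":0.005,"grip":1},
{"x":-1.3,"y":-0.4,"z":9,"ax":0.003,"ay":0.001,"az":0.005,"grip":1},
```

>>> {"fn": "carry_out", "kwargs": {"series": [{"x": -1.5,"y": -1,"z": 9,"ax": 0.003,"ay": 0.001,"az": 0.004,"grip": 1},{"x": -1.5,"y": -1,"z": 9,"ax": 0.003,"ay": 0.001,"az": 0.004,"grip": 1},{"x": 0,"y": 0,"z": 1,"ax": 0,"ay": 0,"az": 0,"grip": 1},{"x": 0,"y": 0,"z": 0,"ax": 0,"ay": 0,"az": 0,"grip": 1}]}}

```text
time: 27.32
position: [0.4542, -0.1276, 0.0468]
ee_rot: [0.001, 0.626, 0.78, 0.001]
contact_force: [0.1, -0.7, 0.4]
gripper_width: 0.997
```

```bash
python3 - <<'E'
from h import *
plan([(.4525,-.1268,.047,.215,1,1)])
E
```

```text
t 27.32 p [ 0.4542 -0.1276  0.0468] yaw 0.2185 F [ 0.07 -0.74  0.39] w 0.997
{"x":1.1,"y":-1.4,"z":-0.3,"ax":0.003,"ay":0.001,"az":0.003,"grip":1},
```

>>> {"fn": "carry_out", "kwargs": {"grip_force": 40, "series": [{"x": 1,"y": -1.5,"z": 0,"ax": 0.003,"ay": 0,"az": 0,"grip": -1},{"x": 0,"y": 0,"z": 0,"ax": 0,"ay": 0,"az": 0,"grip": -1},{"x": 0,"y": 0,"z": 0,"ax": 0,"ay": 0,"az": 0,"grip": -1},{"x": 0,"y": 0,"z": 0,"ax": 0,"ay": 0,"az": 0,"grip": -1},{"x": 0,"y": 0,"z": 0,"ax": 0,"ay": 0,"az": 0,"grip": -1},{"x": 0,"y": 0,"z": 0,"ax": 0,"ay": 0,"az": 0,"grip": -1},{"x": 0,"y": 0,"z": 0,"ax": 0,"ay": 0,"az": 0,"grip": -1}]}}

```text
time: 28.2
position: [0.453, -0.1272, 0.0477]
ee_rot: [0.001, 0.626, 0.78, -0.0]
contact_force: [-0.9, -0.8, 0.8]
gripper_width: 0.305
```

```bash
python3 - <<'E'
from h import *
plan([(.4535,-.127,.14,.215,4,-1),(.6326,.172,.14,.15,8,-1)])
E
```

```text
t 28.2 p [ 0.453  -0.1272  0.0477] yaw 0.218 F [-0.87 -0.8   0.83] w 0.305
{"x":-0,"y":0.2,"z":-23.1,"ax":0,"ay":0.001,"az":0.001,"grip":-1},
{"x":-0,"y":0.2,"z":-23.1,"ax":0,"ay":0.001,"az":0.001,"grip":-1},
{"x":0,"y":0.2,"z":-23.1,"ax":0,"ay":0.001,"az":0.001,"grip":-1},
{"x":0,"y":0.2,"z":-23.1,"ax":0,"ay":0.001,"az":0.001,"grip":-1},
{"x":31.7,"y":29.8,"z":0,"ax":0,"ay":-0,"az":0.008,"grip":-1},
{"x":32,"y":29.6,"z":0,"ax":0,"ay":-0,"az":0.008,"grip":-1},
{"x":32.2,"y":29.3,"z":0,"ax":0,"ay":-0,"az":0.008,"grip":-1},
{"x":32.5,"y":29.1,"z":0,"ax":0,"ay":-0,"az":0.008,"grip":-1},
{"x":32.7,"y":28.8,"z":0,"ax":0,"ay":-0,"az":0.008,"grip":-1},
{"x":32.9,"y":28.5,"z":0,"ax":0,"ay":-0,"az":0.008,"grip":-1},
{"x":33.2,"y":28.3,"z":0,"ax":0,"ay":-0,"az":0.008,"grip":-1},
{"x":33.4,"y":28,"z":0,"ax":0,"ay":-0,"az":0.008,"grip":-1},
```

>>> {"fn": "carry_out", "kwargs": {"series": [{"x": 0,"y": 0,"z": -15,"ax": 0,"ay": 0,"az": 0,"grip": -1},{"x": 0,"y": 0,"z": -28,"ax": 0,"ay": 0,"az": 0,"grip": -1},{"x": 0,"y": 0,"z": -28,"ax": 0,"ay": 0,"az": 0,"grip": -1},{"x": 0,"y": 0,"z": -26,"ax": 0,"ay": 0,"az": 0,"grip": -1},{"x": 32,"y": 30,"z": 0,"ax": 0,"ay": 0,"az": 0.008,"grip": -1},{"x": 32,"y": 29.5,"z": 0,"ax": 0,"ay": 0,"az": 0.008,"grip": -1},{"x": 32,"y": 29.5,"z": 0,"ax": 0,"ay": 0,"az": 0.008,"grip": -1},{"x": 32.5,"y": 29,"z": 0,"ax": 0,"ay": 0,"az": 0.008,"grip": -1},{"x": 32.5,"y": 29,"z": 0,"ax": 0,"ay": 0,"az": 0.008,"grip": -1},{"x": 33,"y": 28.5,"z": 0,"ax": 0,"ay": 0,"az": 0.008,"grip": -1},{"x": 33,"y": 28.5,"z": 0,"ax": 0,"ay": 0,"az": 0.008,"grip": -1},{"x": 33,"y": 28,"z": 0,"ax": 0,"ay": 0,"az": 0.008,"grip": -1}]}}

```text
time: 29.7
position: [0.6342, 0.1777, 0.1432]
ee_rot: [-0.001, 0.654, 0.756, -0.003]
contact_force: [0.7, -0.7, -0.9]
gripper_width: 0.295
```

>>> {"fn": "carry_out", "kwargs": {"series": [{"x": 0,"y": 0,"z": 0,"ax": 0,"ay": 0,"az": 0,"grip": -1}]}}

```text
time: 29.82
position: [0.6348, 0.1806, 0.1416]
ee_rot: [-0.002, 0.653, 0.758, -0.003]
contact_force: [-0.5, -0.7, -1.6]
gripper_width: 0.301
```

```bash
python3 - <<'E'
from h import *
from bench import *
plan([(.6326,.172,.07,.15,3,-1)])
s=read_state(); im=get_image("wrist"); cv2.imwrite("pics/w13.png",im["frame"][:,:,::-1])
E
```

```text
t 29.82 p [0.6348 0.1806 0.1416] yaw 0.1482 F [-0.48 -0.65 -1.62] w 0.301
{"x":-2.7,"y":-1,"z":23.9,"ax":-0.002,"ay":0,"az":-0.001,"grip":-1},
{"x":-2.7,"y":-1,"z":23.9,"ax":-0.002,"ay":0,"az":-0.001,"grip":-1},
{"x":-2.7,"y":-1.1,"z":23.9,"ax":-0.002,"ay":0,"az":-0.001,"grip":-1},
```

View pics/w13.png

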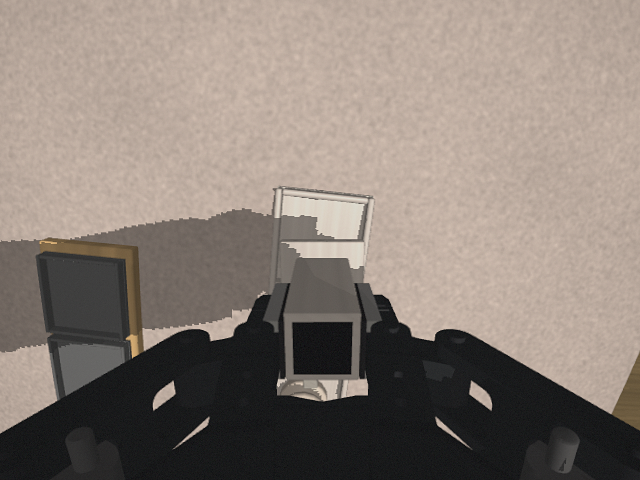

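>>> {"fn": "carry_out", "kwargs": {"series": [{"x": -3,"y": 0,"z": 23,"ax": -0.006,"ay": 0,"az": 0,"grip": -1},{"x": -3,"y": 1,"z": 23,"ax": -0.006,"ay": 0,"az": 0,"grip": -1},{"x": -3,"y": 1,"z": 18,"ax": -0.004,"ay": 0,"az": 0,"grip": -1},{"x": 0,"y": 0,"z": 0,"ax": 0,"ay": 0,"az": 0,"grip": -1}]}}

```text
time: 30.38
position: [0.6343, 0.1656, 0.0755]
ee_rot: [0.003, 0.655, 0.756, 0.0]
contact_force: [-0.9, -0.1, -1.5]
gripper_width: 0.299
```

```bash
python3 - <<'E'
from h import *
plan([(.6326,.172,.0377,.15,5,-1)])
E
```

```text
t 30.38 p [0.6343 0.1656 0.0755] yaw 0.1434 F [-0.88 -0.07 -1.48] w 0.299
{"x":1.3,"y":-0.2,"z":7.6,"ax":0.001,"ay":0.001,"az":-0.001,"grip":-1},
{"x":1.3,"y":-0.2,"z":7.6,"ax":0.001,"ay":0.001,"az":-0.001,"grip":-1},
{"x":1.3,"y":-0.2,"z":7.6,"ax":0.001,"ay":0.001,"az":-0.001,"grip":-1},
{"x":1.3,"y":-0.2,"z":7.6,"ax":0.001,"ay":0.001,"az":-0.001,"grip":-1},
{"x":1.3,"y":-0.2,"z":7.6,"ax":0.001,"ay":0.001,"az":-0.001,"grip":-1},
```

>>> {"fn": "carry_out", "kwargs": {"series": [{"x": 3,"y": 0,"z": 6,"ax": 0,"ay": 0,"az": 0,"grip": -1},{"x": 2.5,"y": 0,"z": 8,"ax": 0,"ay": 0,"az": 0,"grip": -1},{"x": 1,"y": 0,"z": 8,"ax": 0,"ay": 0,"az": 0,"grip": -1},{"x": 0,"y": 0,"z": 7,"ax": 0,"ay": 0,"az": 0,"grip": -1},{"x": 0,"y": 0,"z": 3,"ax": 0,"ay": 0,"az": 0,"grip": -1},{"x": 0,"y": 0,"z": 0,"ax": 0,"ay": 0,"az": 0,"grip": -1}]}}

```text
time: 31.12
position: [0.6345, 0.1722, 0.044]
ee_rot: [0.004, 0.655, 0.756, 0.002]
contact_force: [0.0, -0.0, -1.3]
gripper_width: 0.301
```

```bash
python3 - <<'E'
from h import *
plan([(.6326,.172,.0377,.15,2,-1)])
E
```

```text
t 31.12 p [0.6345 0.1722 0.044 ] yaw 0.1427 F [ 0.05 -0.04 -1.26] w 0.301
{"x":0.1,"y":-1,"z":3.1,"ax":0.004,"ay":0.002,"az":-0.004,"grip":-1},
{"x":0.1,"y":-1,"z":3.1,"ax":0.004,"ay":0.002,"az":-0.004,"grip":-1},
```

>>> {"fn": "carry_out", "kwargs": {"series": [{"x": 0,"y": -1,"z": 3,"ax": 0.004,"ay": 0.002,"az": 0,"grip": -1},{"x": 0,"y": 0,"z": 2,"ax": 0.003,"ay": 0.001,"az": 0,"grip": -1},{"x": 0,"y": 0,"z": 1.5,"ax": 0,"ay": 0,"az": 0,"grip": -1},{"x": 0,"y": 0,"z": 1.5,"ax": 0,"ay": 0,"az": 0,"grip": -1},{"x": 0,"y": 0,"z": 1,"ax": 0,"ay": 0,"az": 0,"grip": -1},{"x": 0,"y": 0,"z": 0,"ax": 0,"ay": 0,"az": 0,"grip": -1}]}}

```text
time: 31.88
position: [0.6343, 0.1722, 0.0379]
ee_rot: [0.001, 0.655, 0.756, 0.001]
contact_force: [-0.2, 1.1, -1.5]
gripper_width: 0.296
```

>>> {"fn": "carry_out", "kwargs": {"series": [{"x": 0,"y": 0,"z": 1.5,"ax": 0,"ay": 0,"az": 0,"grip": -1},{"x": 0,"y": 0,"z": 0,"ax": 0,"ay": 0,"az": 0,"grip": -1}]}}

```text
time: 32.12
position: [0.6346, 0.1724, 0.0379]
ee_rot: [0.001, 0.655, 0.756, 0.002]
contact_force: [0.9, 0.0, -1.2]
gripper_width: 0.298
```

Seated; release, rise and back off.

>>> {"fn": "carry_out", "kwargs": {"series": [{"x": 0,"y": 0,"z": 0,"ax": 0,"ay": 0,"az": 0,"grip": 0},{"x": 0,"y": 0,"z": 0,"ax": 0,"ay": 0,"az": 0,"grip": 1},{"x": 0,"y": 0,"z": 0,"ax": 0,"ay": 0,"az": 0,"grip": 1},{"x": 0,"y": 0,"z": 0,"ax": 0,"ay": 0,"az": 0,"grip": 1},{"x": 0,"y": 0,"z": 0,"ax": 0,"ay": 0,"az": 0,"grip": 1},{"x": 0,"y": 0,"z": -25,"ax": 0,"ay": 0,"az": 0,"grip": 1},{"x": 0,"y": 0,"z": -40,"ax": 0,"ay": 0,"az": 0,"grip": 1},{"x": 0,"y": 0,"z": -40,"ax": 0,"ay": 0,"az": 0,"grip": 1},{"x": 0,"y": -50,"z": -20,"ax": 0,"ay": 0,"az": 0,"grip": 1},{"x": 0,"y": -50,"z": -10,"ax": 0,"ay": 0,"az": 0,"grip": 1},{"x": 40,"y": -40,"z": 0,"ax": 0,"ay": 0,"az": 0,"grip": 1},{"x": 50,"y": -30,"z": 0,"ax": 0,"ay": 0,"az": 0,"grip": 1}]}}

```text
time: 33.62
position: [0.4523, 0.236, 0.1745]
ee_rot: [0.001, 0.658, 0.753, 0.003]
contact_force: [1.1, 0.8, 0.5]
gripper_width: 0.997
```

>>> {"fn": "carry_out", "kwargs": {"series": [{"x": 50,"y": -30,"z": 0,"ax": 0,"ay": 0,"az": 0,"grip": 1},{"x": 50,"y": -30,"z": 0,"ax": 0,"ay": 0,"az": 0,"grip": 1},{"x": 50,"y": 0,"z": 0,"ax": 0,"ay": 0,"az": 0,"grip": 1},{"x": 0,"y": 0,"z": 0,"ax": 0,"ay": 0,"az": 0,"grip": 1}]}}

```text
time: 34.12
position: [0.3674, 0.3828, 0.1763]
ee_rot: [0.001, 0.656, 0.755, 0.005]
contact_force: [0.2, -1.1, 0.1]
gripper_width: 1.0
```

```bash
python3 - <<'E'
from h import *
from bench import *
t=get_image("top"); s=get_image("scene")
cv2.imwrite("pics/ft.png",cv2.resize(t["frame"][140:250,160:390,::-1],None,fx=3.4,fy=3.4,interpolation=cv2.INTER_CUBIC))
cv2.imwrite("pics/fs.png",cv2.resize(s["frame"][200:440,200:440,::-1],None,fx=2.5,fy=2.5,interpolation=cv2.INTER_CUBIC))
# expected top pixels at compartment centres
a=.039
for n,y,h in [('bush',-.1125,.065),('ins',-.0375,.075),('lug',.0375,.071),('post',.1125,.073)]:
    X=[.637-y*np.sin(a),.0595+y*np.cos(a),h]; print(n,((proj(X,C['top'])[0]-[160,140])*3.4).round(0),((proj(X,C['scene'])[0]-200)*2.5).round(0))
E
```

```text
bush [630. 134.] [131. 116.]
ins [460. 137.] [223. 195.]
lug [289. 151.] [328. 300.]
post [118. 162.] [445. 411.]
```

View pics/ft.png

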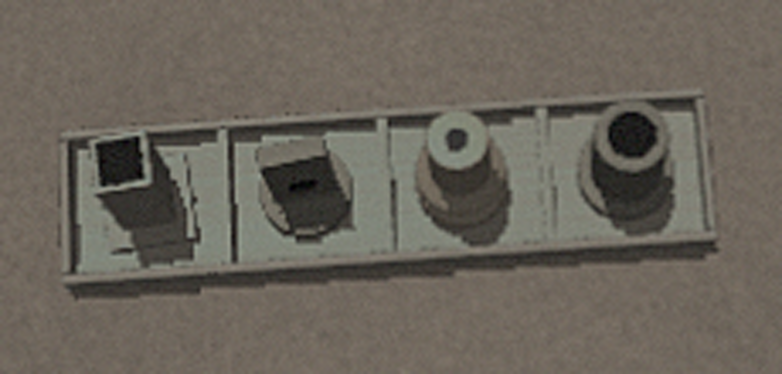

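View pics/fs.png

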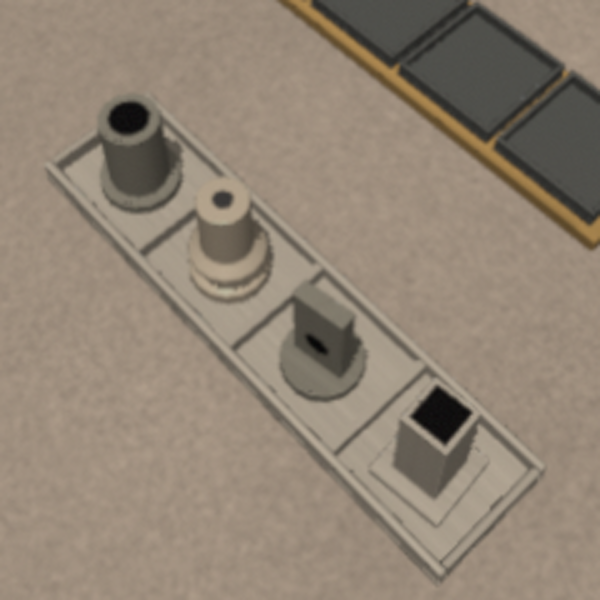

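```bash
python3 -c "
from bench import *
print(job_done())"
```

```text
the job is handed in; nothing more can be done
None
```

All four fittings are now in the aluminium rack in reverse order, and I handed the job in at about 34 s. From left to right the rack reads post, lug, insulator, bushing; on the strip it was bushing, insulator, lug, post. I lowered each one until it stopped on the compartment floor before opening the gripper.

**Position:** the last top and scene pictures show every fitting upright in its own compartment. Their tops lie within a few millimetres of where they should be at the compartment centres, against the 18 mm allowed. The gripper was open and well clear of everything.

**Less certain:** the force reading at touchdown was noisy, about 1 N either way. For three of the four I judged contact mainly by the tool no longer sinking; only the bushing also showed a clear drop in force. The set-down heights were within 0.3 mm of what I expected. The rack fits from the two cameras differed by about 4 mm in x, so I aimed between them.

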